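# Set culture-medium bottles to slope on a wedged tray

## Task

Get the culture-medium bottles ready to set on a slope: stand every square amber bottle upright in a pocket of the hinged blue-grey tray, and while the tray is still flat slacken each blue screw cap (counter-clockwise) to at least half a turn from tight so that steam can escape. Then push the wooden wedge, thin end first, under the tray's free front lip until the tray comes up against its stop and the wedge jams tight, and let go so that it stays there. Do not tip an opened bottle, and leave the white dropper bottle and the brown vial that stand among them where they are.

Things in the scene. Friction and masses are not known exactly. Their poses are not given: they have to be found in the camera images.
- bottle_1_mid (a point): centre (half-way up, 51 mm above its foot) of a square amber bottle; z is up along the bottle. Body 42 x 42 mm with sides square to x and y, 66 mm high, then a round shoulder and neck (29 mm across); whole height with its cap 102 mm, 0.15 kg. There may be two or three bottles; an absent one reads None
- bottle_1_captop (a point): centre of that bottle's blue ribbed cap, which is 34 mm across and 22 mm high (from 80 to 102 mm above the bottle's foot when tight); turns with the cap. A white line on its top shows how it has turned
- bottle_1_cap (a joint): turn of that cap on its thread in rad: 0 is tight, grows counter-clockwise seen from above, retained (captive) at 7.85; the cap rises 0.6 mm a rad and takes about 0.06 N m. At the start it is 0 to 0.5. Half a turn is 3.14
- bottle_2_mid (a point): centre (half-way up, 51 mm above its foot) of a square amber bottle; z is up along the bottle. Body 42 x 42 mm with sides square to x and y, 66 mm high, then a round shoulder and neck (29 mm across); whole height with its cap 102 mm, 0.15 kg. There may be two or three bottles; an absent one reads None
- bottle_2_captop (a point): centre of that bottle's blue ribbed cap, which is 34 mm across and 22 mm high (from 80 to 102 mm above the bottle's foot when tight); turns with the cap. A white line on its top shows how it has turned
- bottle_2_cap (a joint): turn of that cap on its thread in rad: 0 is tight, grows counter-clockwise seen from above, retained (captive) at 7.85; the cap rises 0.6 mm a rad and takes about 0.06 N m. At the start it is 0 to 0.5. Half a turn is 3.14
- bottle_3_mid (a point): centre (half-way up, 51 mm above its foot) of a square amber bottle; z is up along the bottle. Body 42 x 42 mm with sides square to x and y, 66 mm high, then a round shoulder and neck (29 mm across); whole height with its cap 102 mm, 0.15 kg. There may be two or three bottles; an absent one reads None
- bottle_3_captop (a point): centre of that bottle's blue ribbed cap, which is 34 mm across and 22 mm high (from 80 to 102 mm above the bottle's foot when tight); turns with the cap. A white line on its top shows how it has turned
- bottle_3_cap (a joint): turn of that cap on its thread in rad: 0 is tight, grows counter-clockwise seen from above, retained (captive) at 7.85; the cap rises 0.6 mm a rad and takes about 0.06 N m. At the start it is 0 to 0.5. Half a turn is 3.14
- pocket_1 (a point): point 51 mm above the floor of a tray pocket, on its centre line: a seated bottle's centre comes to lie here. The three pockets lie in one row, 75 mm apart along y; each is 48 x 48 mm inside, its walls 16 mm high and 4 mm thick. x points from the tray's front lip towards its hinge, z up from the tray's floor; the row is 65 mm behind the lip. With the tray flat the pocket floor is 22 mm above the bench
- pocket_2 (a point): point 51 mm above the floor of a tray pocket, on its centre line: a seated bottle's centre comes to lie here. The three pockets lie in one row, 75 mm apart along y; each is 48 x 48 mm inside, its walls 16 mm high and 4 mm thick. x points from the tray's front lip towards its hinge, z up from the tray's floor; the row is 65 mm behind the lip. With the tray flat the pocket floor is 22 mm above the bench
- pocket_3 (a point): point 51 mm above the floor of a tray pocket, on its centre line: a seated bottle's centre comes to lie here. The three pockets lie in one row, 75 mm apart along y; each is 48 x 48 mm inside, its walls 16 mm high and 4 mm thick. x points from the tray's front lip towards its hinge, z up from the tray's floor; the row is 65 mm behind the lip. With the tray flat the pocket floor is 22 mm above the bench
- tray (a joint): tilt of the tray on the hinge along its far edge, rad: 0 lying flat on its front feet, 0.13 with the front lip fully raised (its side pins at the top of the slotted steel stop plates). It falls flat by its own weight
- lip_mid (a point): middle of the tray's front lip, a steel bar of 10 mm diameter and 224 mm long (along y), on its axis; x points towards the hinge 150 mm away (the way to push the wedge), z up. With the tray flat the gap under the lip is 14 mm, at the stop 33 mm. The tray's two front feet are 98 mm either side of the middle.
- lip: the same front lip bar: a steel roller that turns freely on the tray; origin at its middle. Raising the loaded tray by the wedge takes a push of roughly 5 to 7 N; once the tray meets its rubber-buffered stop the push rises to some 15 N within 2 to 3 mm, and the wedge then holds by friction when let go
- wedge: beech wedge 198 mm long, 46 mm wide, 0.18 kg. Origin at the centre of its grip block (the thick end, 45 mm long, 40 mm high), 20 mm above the bench when it lies flat; x points to the thin nose, 175 mm from the origin; z up. From the grip block the top slopes down evenly over 153 mm to the 4 mm thick nose. Jammed under the raised lip, its origin is about 48 mm in front of the lip
- dropper: white plastic dropper bottle, 36 mm across, 74 mm high, standing; a bystander, origin at its underside
- vial_brown: small brown vial with black cap, 16 mm across, 37 mm high, standing; a bystander, origin at its underside

How it is judged:
On the way, in this order (a step that is already met when the one before it is completed fails the run):
1. every bottle stands in a pocket of the flat tray with its cap slackened to at least half a turn ((distance between bottle_1_mid and pocket_1 below 0.012 m or distance between bottle_1_mid and pocket_2 below 0.012 m or distance between bottle_1_mid and pocket_3 below 0.012 m) and (distance between bottle_2_mid and pocket_1 below 0.012 m or distance between bottle_2_mid and pocket_2 below 0.012 m or distance between bottle_2_mid and pocket_3 below 0.012 m) and (distance between bottle_3_mid and pocket_1 below 0.012 m or distance between bottle_3_mid and pocket_2 below 0.012 m or distance between bottle_3_mid and pocket_3 below 0.012 m) and value of joint each of bottle_1_cap, bottle_2_cap, bottle_3_cap above 3 rad and value of joint tray below 0.02 rad), for 0.2 s.
2. the wedge is jammed under the lip with the tray up at its stop (value of joint tray above 0.126 rad and contact force between wedge and lip above 10 N and angle between wedge's own z axis and vertical below 0.08 rad), for 0.2 s.
At the end, for the whole second after the job is handed in: every bottle stands in a tray pocket (centre within 12 mm of a pocket's point), every cap is at least 3.0 rad from tight, the tray is up at its stop (over 0.126 rad), the wedge lies flat (within 0.08 rad) and still, pressed against the lip with more than 10 N (all of step 2 and (distance between bottle_1_mid and pocket_1 below 0.012 m or distance between bottle_1_mid and pocket_2 below 0.012 m or distance between bottle_1_mid and pocket_3 below 0.012 m) and (distance between bottle_2_mid and pocket_1 below 0.012 m or distance between bottle_2_mid and pocket_2 below 0.012 m or distance between bottle_2_mid and pocket_3 below 0.012 m) and (distance between bottle_3_mid and pocket_1 below 0.012 m or distance between bottle_3_mid and pocket_2 below 0.012 m or distance between bottle_3_mid and pocket_3 below 0.012 m) and value of joint each of bottle_1_cap, bottle_2_cap, bottle_3_cap above 3 rad and linear speed of wedge below 0.01 m/s and velocity of joint tray below 0.05 rad/s); the robot touches nothing.
It fails at once if a bottle with its cap slackened is tipped over by more than 0.5 rad ((value of joint bottle_1_cap above 1 rad and angle between bottle_1_mid's own z axis and vertical above 0.5 rad) or (value of joint bottle_2_cap above 1 rad and angle between bottle_2_mid's own z axis and vertical above 0.5 rad) or (value of joint bottle_3_cap above 1 rad and angle between bottle_3_mid's own z axis and vertical above 0.5 rad)).
It fails at once if the dropper bottle or the brown vial is moved by more than 30 mm (distance of any of dropper, vial_brown from where it was at the start of the episode above 0.03 m).
Of bottle_1, bottle_2, bottle_3 only 2 to 3 are there at a start; the rules pass over those that are not, and their reading is None.
At some moment in a run one of wedge, bottle_1, bottle_2, bottle_3 may be knocked a few centimetres aside while the robot is not near it.
It also fails if it takes over 210 s, if anything falls off the work surface, if the arm or the gripper's body presses on something with over 40 N, if the wrist force passes 120 N, or if a joint passes its speed limit or range.

## Robot

A 7-joint arm with a two-finger parallel gripper is mounted at the origin on a cart in front of the work surface, level with it; the furniture and walls round the work are solid. World frame = base frame: x ahead of the robot, y to its left, z up, the work surface at z = 0. Lengths are in m, angles in rad, forces in N, time in s.
With the tool pointing down it reaches from about 0.35 to 0.9 m from the base axis. Payload 19.9 kg.
Tool frame: the origin (TCP) lies on the centre line of the jaws, within the pads' length; the fingertips stand 8 mm ahead of it and the grasp point (between the pads) lies 11 mm behind it; z points along the fingers, y is the line along which they close (so a half turn about z gives the same grasp; the last joint's range is limited). The gripper opens to 85 mm and grips with 20 to 120 N. Pads are 22 mm wide; open, the fingers measure 114 mm over their backs; the gripper's body (76 mm by 85 mm) begins 54 mm behind the grasp point. The pads swing forward as they close: fully open they stand 13 mm farther back than shut.
Start: joints at [1.175, 0.417, -0.01, 1.614, 0.005, 1.111, -0.053], TCP at [0.217, -0.586, 0.21] pointing down, gripper open.
Joint ranges: [-2.81, 2.81], [-0.39, 2.02], [-1.27, 1.25], [0.06, 2.57], [-1.19, 4.33], [0.19, 2], [-2.82, 2.82]. Speed limits (rad/s): [1.89, 1.89, 2.39, 2.39, 3.01, 3.01, 3.01].

## Interface

Orientations are given as a unit quaternion [x, y, z, w].
In Python, from station import ctrl, eyes gives the robot as it stands.
- The arm moves only by the tool apply_moves, never from a script. Its argument "moves" is text: rows parted by semicolons, each of 6 numbers parted by spaces: the shift along the tool's x, y, z each as a share of 30 cm, from -1 to 1, then the turn, a rotation vector about the tool's x, y, z each as a share of pi rad, from -1 to 1. In form: x y z wx wy wz; .... A call has 1 to 20 rows; each row is the pose to reach, as a shift and turn from the pose commanded when the call began, along the tool's axes at that moment, turning the shorter way round; what a row does not reach only later rows make up. A row lasts 1/10 s, in which the tool goes at most 50 mm and 8.59 degrees, less where a joint would pass 70% of its speed; a pose out of reach is approached as far as the arm can. A call with a number of a shift or a turn outside -1 to 1 is refused whole. A call with a gripper value outside its range is refused whole. "claw" is the closure, from -1 (fully open) to 1 (shut), set as the call begins (left out, the last holds). The fingers move at their own pace and stop on an object; the grip force is fixed at half the most. Time passes only in rows, so rows that repeat a pose let the fingers close. It gives the time, the measured TCP pose, the force, the opening and the grip force at its end, in the units of the state.
- ctrl.observe(): the state, without advancing time (a new reading comes with each control period).
- eyes.capture(name): name is "scene" or "top"; returns the picture (384x512x3 uint8, red, green, blue); there is no depth.
- eyes.camera_params(name): a dict with "mtx" (3x3 intrinsics, pixels), "view" (4x4, takes a point from world to camera coordinates). Camera axes: x right, y down, z forward; pixel columns grow to the right and rows downward; lengths in m; the calibration is good to about 2 mm. A picture is of the moment at which its call begins. camera_params takes no time and is no camera call.
- ctrl.job_done(): hands the job in; it is judged then, once.
The state is a dict: "time_s": time; "joints": joint angles; "dq": joint speeds; "joint_torque": joint torques, N m; "position": TCP position; "tool_rot": TCP orientation; "ft_force": force on the tool from outside, world axes, zero at the start; "ft_torque": the same for the moment, N m; "finger_gap": finger opening in m; "grasp_force": force on a finger pad.
Only numpy, scipy, OpenCV 4.12 (cv2) and the standard library are available. Lean on these libraries where they do the work, as an engineer would, in place of code of your own. Each camera call takes 0.05 s, during which the arm holds its last target. There are 200 camera calls.

## Working session

There is one attempt and no reset: what is moved stays moved. The work goes in short steps, Python scripts to look and compute and a tool call to move; the robot and the scene stay as the last step left them, time stands still between calls to the robot, and variables do not carry over. Pictures are saved under pics/ and viewed, at most 14 in all, crops included, and the job is handed in when it is done.

Besides the shell and the picture viewer there is one more tool, called after "Call:" in YAML: its name, and indented under it one key for each argument. apply_moves: Moves the arm, as the interface text tells. Its arguments: {"type":"object","properties":{"moves":{"type":"string"},"claw":{"type":"number"}},"required":["moves"]}

```bash
mkdir -p pics; ls; cat > h.py <<'E'
import numpy as np, cv2, json
from station import ctrl, eyes
def cam(n):
    p=eyes.camera_params(n); return np.array(p["mtx"]),np.array(p["view"])
def px(n,P):
    K,V=cam(n); c=V[:3,:3]@np.array(P,float)+V[:3,3]; u=K@c; return u[:2]/u[2]
def ray(n,u,v,z):
    K,V=cam(n); R=V[:3,:3]; o=-R.T@V[:3,3]; d=R.T@np.linalg.solve(K,[u,v,1.]); return o+d*(z-o[2])/d[2]
def snap(n,f=None):
    im=cv2.cvtColor(np.array(eyes.capture(n)),cv2.COLOR_RGB2BGR)
    if f: cv2.imwrite("pics/"+f,im)
    return im
E
python3 - <<'E'
from h import *
a=snap("top","t0.png");b=snap("scene","s0.png")
for n in("top","scene"):
    K,V=cam(n);print(n,K[0,0],(-V[:3,:3].T@V[:3,3]).round(3),V[2,:3].round(3),V[0,:3].round(3))
cv2.imwrite("pics/a0.png",np.hstack([cv2.resize(a,(400,300)),cv2.resize(b,(400,300))]))
s=ctrl.observe();print(s)
E
```

```text
pics
top 476.4878229877056 [0.359 0.174 0.936] [ 0.17  -0.01  -0.985] [ 0.001 -1.     0.01 ]
scene 443.5132586786192 [0.021 0.628 0.606] [ 0.607 -0.536 -0.587] [-0.661 -0.75   0.   ]
{'time_s': 0.1, 'joints': array([ 1.17550452,  0.41792452, -0.01030622,  1.61408069,  0.00471709,
        1.11072409, -0.05299855]), 'dq': array([ 0.00044309, -0.00100052, -0.00090284, -0.00184067, -0.00039395,
       -0.00067085,  0.00049291]), 'joint_torque': array([ 1.83050299e-03, -8.65825582e+01,  6.80402275e-01, -4.35631120e+01,
        1.91026280e-02,  4.87579149e-03,  2.87018111e-05]), 'position': array([ 0.21640906, -0.58598751,  0.20913045]), 'tool_rot': array([ 9.84392779e-01,  1.75984505e-01, -1.46930963e-04, -5.36943397e-04]), 'ft_force': array([ 0.469858  ,  0.60671014, -0.01798464]), 'ft_torque': array([ 0.04347827,  0.01410289, -0.02338206]), 'grasp_force': 0.0, 'finger_gap': 0.08543879540182607}
```

View pics/t0.png

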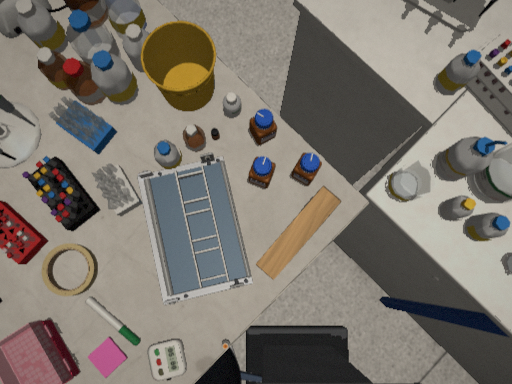

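View pics/s0.png

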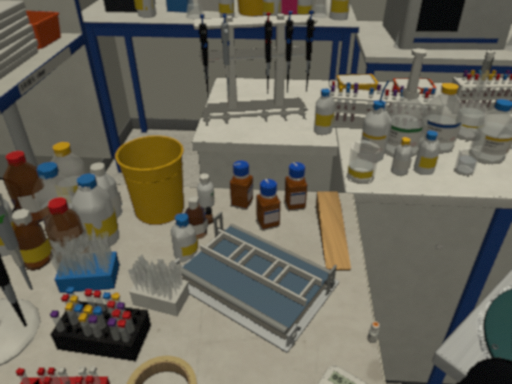

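```bash
python3 - <<'E'
from h import *
a=cv2.imread("pics/t0.png");b=cv2.imread("pics/s0.png")
cv2.imwrite("pics/t0c.png",cv2.resize(a[90:310,125:355],None,fx=2.6,fy=2.6,interpolation=cv2.INTER_CUBIC)) 
cv2.imwrite("pics/s0c.png",cv2.resize(b[150:350,150:390],None,fx=3.2,fy=3,interpolation=cv2.INTER_CUBIC))
E
```

```text
(no output)
```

View pics/t0c.png

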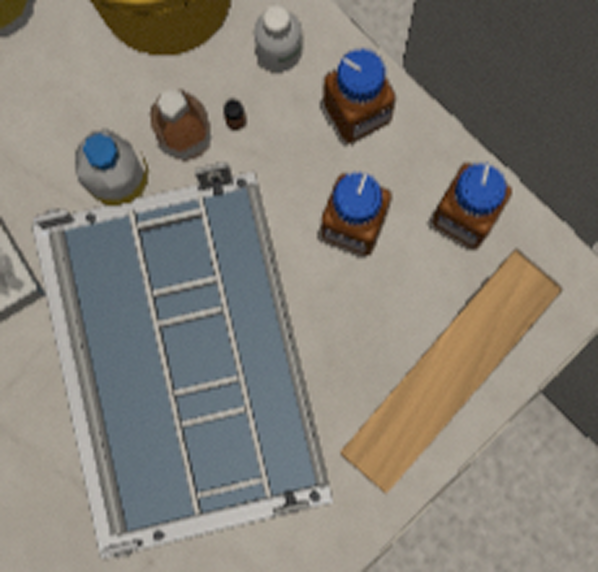

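View pics/s0c.png

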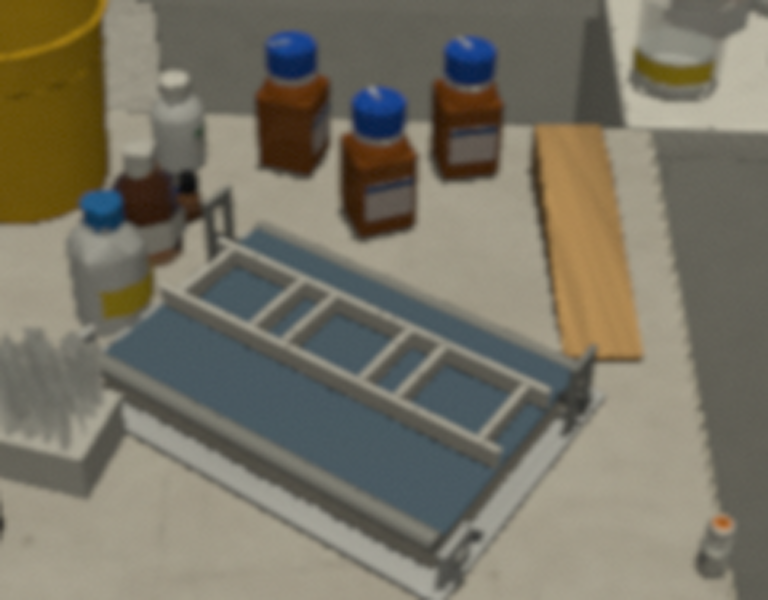

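```bash
cat >> h.py <<'E'
def blobs(im,lo,hi,roi,amin=60):
    m=cv2.inRange(cv2.cvtColor(im,cv2.COLOR_BGR2HSV),lo,hi); k=np.zeros_like(m); x0,y0,x1,y1=roi; k[y0:y1,x0:x1]=m[y0:y1,x0:x1]
    k=cv2.morphologyEx(k,cv2.MORPH_CLOSE,np.ones((5,5),np.uint8))
    cs=[c for c in cv2.findContours(k,cv2.RETR_EXTERNAL,cv2.CHAIN_APPROX_NONE)[0] if cv2.contourArea(c)>amin]
    return cs
def caps(im,n,roi):
    out=[]
    for c in blobs(im,(105,150,60),(125,255,255),roi):
        M=cv2.moments(c); out.append((M['m10']/M['m00'],M['m01']/M['m00'],cv2.contourArea(c)))
    return out
def edges(n,c,z,lmin):
    h=cv2.approxPolyDP(cv2.convexHull(c),1.8,True)[:,0]; W=[ray(n,*p,z)[:2] for p in h]; r=[]
    for i in range(len(W)):
        d=W[(i+1)%len(W)]-W[i]; L=np.linalg.norm(d)
        if L>lmin: r.append((round(L*1000),round(np.degrees(np.arctan2(d[1],d[0]))%90,1)))
    return r
E
python3 - <<'E'
from h import *
a=cv2.imread("pics/t0.png");b=cv2.imread("pics/s0.png")
for n,im,roi in(("top",a,(240,95,330,200)),("scene",b,(225,150,315,235))):
    for u,v,A in caps(im,n,roi): print(n,round(u),round(v),A,ray(n,u,v,.093).round(4))
    for c in blobs(im,(0,90,20),(18,255,190),roi):
        if n=="top": print("body",cv2.boundingRect(c),edges(n,c,.03,.025))
w=blobs(a,(8,70,120),(25,200,255),(250,180,345,285))
for c in w:
    r=cv2.minAreaRect(c);print("wedge",r); h=cv2.approxPolyDP(c,4,True)[:,0]
    for p in h: print(p,ray("top",*p,0).round(4)[:2],ray("top",*p,.04).round(4)[:2])
w=blobs(b,(8,70,120),(25,200,255),(310,180,355,275))
for c in w:
    for p in cv2.approxPolyDP(c,3,True)[:,0]: print("s",p,ray("scene",*p,0).round(4)[:2],ray("scene",*p,.04).round(4)[:2])
t=blobs(a,(95,50,60),(118,150,200),(135,150,255,300))
for c in t: print("tray",cv2.contourArea(c),cv2.minAreaRect(c))
# tray points from crop px (z=~.038 wall top)
for nm,p,z in(("TL",(135,213),.038),("TR",(203,203),.038),("BL",(197,510),.038),("BR",(267,495),.038),("lipTop",(258,183),.024),("lipBot",(318,490),.024)):
    print(nm,ray("top",p[0]/2.6+125,p[1]/2.6+90,z).round(4))
E
```

```text
top 262 166 234.5 [0.5502 0.1484 0.093 ]
top 309 162 236.0 [0.5568 0.0622 0.093 ]
top 263 118 226.5 [0.64   0.1459 0.093 ]
body (311, 186, 19, 14) [(35, np.float64(0.1)), (35, np.float64(47.0))]
body (249, 163, 26, 25) [(48, np.float64(70.9)), (35, np.float64(70.4)), (32, np.float64(79.7)), (43, np.float64(2.8))]
body (291, 153, 31, 32) [(40, np.float64(60.2)), (49, np.float64(57.9)), (37, np.float64(61.6)), (50, np.float64(61.3))]
body (249, 118, 28, 27) [(46, np.float64(85.1)), (33, np.float64(25.9)), (37, np.float64(28.6))]
scene 268 187 174.0 [0.5491 0.1495 0.093 ]
scene 296 170 154.0 [0.556  0.0631 0.093 ]
scene 241 168 152.0 [0.6385 0.1462 0.093 ]
wedge ((297.99566650390625, 232.37759399414062), (24.260400772094727, 103.92733764648438), 40.84035873413086)
[323 186] [0.5303 0.0236] [0.523  0.0301]
[256 263] [0.3779 0.1577] [0.3771 0.1584]
[273 279] [0.3474 0.1249] [0.3479 0.127 ]
[339 203] [ 0.4961 -0.0074] [4.902e-01 4.000e-04]
s [318 191] [ 0.5571 -0.0141] [0.5217 0.0283]
s [325 266] [0.3856 0.1516] [0.3615 0.183 ]
s [350 269] [0.3496 0.1223] [0.3279 0.1557]
s [338 193] [ 0.5214 -0.0428] [0.4883 0.0015]
tray 5217.0 ((196.88531494140625, 227.88796997070312), (117.89204406738281, 72.09290313720703), 78.02386474609375)
TL [0.5502 0.3103 0.038 ]
TR [0.5579 0.2602 0.038 ]
BL [0.3348 0.2604 0.038 ]
BR [0.3453 0.2108 0.038 ]
lipTop [0.5766 0.2204 0.024 ]
lipBot [0.3487 0.1745 0.024 ]
```

```bash
python3 - <<'E'
from h import *
a=cv2.imread("pics/t0.png")
g=cv2.cvtColor(a,cv2.COLOR_BGR2GRAY)[150:305,135:260]
L=cv2.createLineSegmentDetector().detect(g)[0][:,0]
for l in L:
    p=ray("top",l[0]+135,l[1]+150,.038);q=ray("top",l[2]+135,l[3]+150,.038);d=(q-p)[:2];n=np.linalg.norm(d)
    if n>.035: print((l+[135,150,135,150]).round(0),round(n*1000),p.round(4)[:2],q.round(4)[:2],round(np.degrees(np.arctan2(d[1],d[0]))%90,1))
E
```

```text
[246. 180. 254. 158.] 45 [0.5356 0.1772] [0.5784 0.1631] 71.8
[178. 177. 202. 172.] 47 [0.5402 0.3077] [0.5511 0.262 ] 13.5
[183. 202. 177. 178.] 47 [0.4923 0.2981] [0.5382 0.3094] 13.8
[232. 281. 171. 295.] 116 [0.3449 0.2026] [0.3183 0.3157] 13.2
[167. 297. 143. 179.] 227 [0.3155 0.3222] [0.5357 0.3758] 13.7
[228. 279. 203. 168.] 217 [0.3473 0.2094] [0.5578 0.2602] 13.6
[201. 286. 194. 254.] 59 [0.3354 0.2602] [0.3929 0.274 ] 13.6
[193. 252. 186. 217.] 68 [0.3977 0.2753] [0.4634 0.2911] 13.5
[184. 203. 206. 198.] 42 [0.4899 0.2946] [0.4998 0.2539] 13.7
[163. 175. 201. 166.] 75 [0.5443 0.3375] [0.5625 0.265 ] 14.1
[187. 215. 209. 209.] 43 [0.4676 0.2891] [0.4778 0.2469] 13.5
[202. 173. 206. 193.] 40 [0.5478 0.2628] [0.5088 0.253 ] 14.0
[224. 161. 251. 275.] 223 [0.5726 0.2199] [0.356  0.1674] 13.6
[193. 242. 216. 236.] 44 [0.4169 0.2765] [0.4276 0.2342] 14.2
[174. 173. 199. 287.] 221 [0.5475 0.3162] [0.3333 0.2639] 13.7
[206. 195. 183. 201.] 44 [0.5047 0.2546] [0.4944 0.297 ] 13.7
[199. 169. 178. 175.] 42 [0.5551 0.2673] [0.5451 0.3078] 13.8
[223. 273. 201. 279.] 43 [0.3582 0.2194] 
[... 192 characters left out ...]
7 0.2789] 13.2
[217. 246. 194. 251.] 43 [0.4093 0.2317] [0.3991 0.2734] 13.7
[201. 281. 224. 276.] 45 [0.3438 0.2606] [0.3537 0.217 ] 12.8
[171. 293. 148. 180.] 217 [0.3224 0.3147] [0.5333 0.3657] 13.6
[219. 247. 224. 272.] 47 [0.4067 0.2282] [0.3608 0.2172] 13.5
[144. 209. 161. 291.] 155 [0.4775 0.3698] [0.3263 0.3336] 13.5
[189. 297. 227. 288.] 72 [0.3145 0.2813] [0.3317 0.2118] 13.9
[199. 175. 179. 180.] 39 [0.5448 0.2669] [0.5351 0.3051] 14.1
[220. 162. 247. 274.] 220 [0.57   0.2277] [0.3563 0.1754] 13.8
[154. 198. 174. 292.] 180 [0.4991 0.3519] [0.3242 0.3098] 13.6
[157. 234. 162. 259.] 48 [0.4301 0.3452] [0.3836 0.3341] 13.4
[163. 264. 167. 286.] 40 [0.3744 0.3316] [0.3358 0.3226] 13.2
```

```bash
cat >> h.py <<'E'
from scipy.spatial.transform import Rotation as Ro
def st():
    s=ctrl.observe(); R=Ro.from_quat(s["tool_rot"]).as_matrix(); return s,np.array(s["position"]),R
def go(p,yaw,prev=None):
    "shift/turn shares from pose (measured, or prev=(p,yaw)) to world p, tool-x azimuth yaw deg, pointing down"
    f=lambda y:(Ro.from_euler('z',y,degrees=True)*Ro.from_euler('x',180,degrees=True)).as_matrix()
    if prev is None: s,p0,R=st()
    else: p0,R=np.array(prev[0]),f(prev[1])
    d=R.T@(np.array(p)-p0)/.3; w=Ro.from_matrix(R.T@f(yaw)).as_rotvec()/np.pi
    n=max(np.linalg.norm(d)*.3/.05,np.linalg.norm(w)*180/8.59)
    print("from",p0.round(4),"yaw",round(np.degrees(np.arctan2(R[1,0],R[0,0])),1),"->",*d.round(3),*w.round(3),"rows",round(n,1))
E
python3 - <<'E'
from h import *
go((.33,-.34,.25),10);go((.44,-.1,.25),0,((.33,-.34,.25),10));go((.5497,.149,.18),-14,((.44,-.1,.25),0))
e=lambda x,y:(x/3.2+150,y/3+150)
for n,ps in(("C",[(258,158),(305,172),(328,148)]),("A",[(348,222),(373,235),(415,222)]),("B",[(435,172),(445,178),(500,172)])):
    W=[ray("scene",*e(*p),0)[:2] for p in ps]
    for i in(0,1): d=W[i+1]-W[i]; print(n,W[i].round(3),round(np.linalg.norm(d)*1e3),round(np.degrees(np.arctan2(d[1],d[0]))%90,1))
c=lambda x,y:(x/2.6+125,y/2.6+90)
print("dropper",ray("top",*c(278,22),.07),"vial",ray("top",*c(234,108),.035),"wb",ray("top",*c(101,150),.09))
E
```

```text
from [ 0.2164 -0.586   0.2091] yaw 20.3 -> 0.639 -0.638 -0.136 -0.0 0.0 0.057 rows 5.5
from [ 0.33 -0.34  0.25] yaw 10.0 -> 0.5 -0.724 -0.0 0.0 -0.0 0.056 rows 5.3
from [ 0.44 -0.1   0.25] yaw 0.0 -> 0.366 -0.83 0.233 0.0 -0.0 0.078 rows 5.6
C [0.656 0.165] 37 21.9
C [0.621 0.151] 33 20.9
A [0.559 0.165] 21 8.4
A [0.538 0.162] 31 75.1
B [0.562 0.084] 10 1.5
B [0.553 0.083] 39 59.1
dropper [0.68676694 0.20469538 0.07      ] vial [0.631854   0.23852707 0.035     ] wb [0.58422059 0.327535   0.09      ]
```

Call:
apply_moves:
  moves: "0.64 -0.64 -0.136 0 0 0.057; 0.64 -0.64 -0.136 0 0 0.057; 0.64 -0.64 -0.136 0 0 0.057; 0.64 -0.64 -0.136 0 0 0.057; 0.64 -0.64 -0.136 0 0 0.057; 0.64 -0.64 -0.136 0 0 0.057; 0.64 -0.64 -0.136 0 0 0.057; 0.64 -0.64 -0.136 0 0 0.057"
  claw: -0.4

```text
time_s: 0.9
position: [0.3301, -0.3396, 0.2505]
tool_rot: [0.996, 0.088, -0.0, 0.0]
ft_force: [-0.3, -0.4, -0.0]
finger_gap: 0.0599
grasp_force: 0.0
```

Call:
apply_moves:
  moves: "0.5 -0.724 0 0 0 0.056; 0.5 -0.724 0 0 0 0.056; 0.5 -0.724 0 0 0 0.056; 0.5 -0.724 0 0 0 0.056; 0.5 -0.724 0 0 0 0.056; 0.5 -0.724 0 0 0 0.056; 0.5 -0.724 0 0 0 0.056; 0.5 -0.724 0 0 0 0.056"

```text
time_s: 1.7
position: [0.4399, -0.1006, 0.2501]
tool_rot: [1.0, -0.001, -0.0, -0.0]
ft_force: [0.4, -0.4, -0.5]
finger_gap: 0.0598
grasp_force: 0.0
```

Call:
apply_moves:
  moves: "0.366 -0.83 0.233 0 0 0.078; 0.366 -0.83 0.233 0 0 0.078; 0.366 -0.83 0.233 0 0 0.078; 0.366 -0.83 0.233 0 0 0.078; 0.366 -0.83 0.233 0 0 0.078; 0.366 -0.83 0.233 0 0 0.078; 0.366 -0.83 0.233 0 0 0.078; 0.366 -0.83 0.233 0 0 0.078; 0.366 -0.83 0.233 0 0 0.078"

```text
time_s: 2.6
position: [0.5505, 0.1469, 0.1804]
tool_rot: [0.992, -0.124, -0.0, 0.0]
ft_force: [-0.7, 0.3, 0.9]
finger_gap: 0.0599
grasp_force: 0.0
```

```bash
python3 - <<'E'
from h import *
s,p,R=st();print(s["time_s"],p,s["joints"].round(2),s["finger_gap"],s["tool_rot"])
b=snap("scene");a=snap("top")
cv2.imwrite("pics/v1.png",np.hstack([cv2.resize(a[60:300,180:380],(400,480)),cv2.resize(b[80:320,180:380],(400,480))]))
print([ray("scene",*c[:2],.093).round(4) for c in caps(b,"scene",(225,150,315,235))])
go((.5497,.149,.084),-14)
E
```

```text
2.6 [0.55046639 0.14689287 0.18044932] [ 0.09  0.39 -0.51  1.77  0.22  1.04 -2.32] 0.05991452146106693 [ 9.92265252e-01 -1.24134816e-01 -9.97999921e-05  4.56169082e-04]
[array([0.5485, 0.1501, 0.093 ]), array([0.5561, 0.0631, 0.093 ]), array([0.6385, 0.1462, 0.093 ])]
from [0.5505 0.1472 0.1809] yaw -14.3 -> -0.004 -0.005 0.323 0.0 -0.0 -0.001 rows 1.9
```

View pics/v1.png

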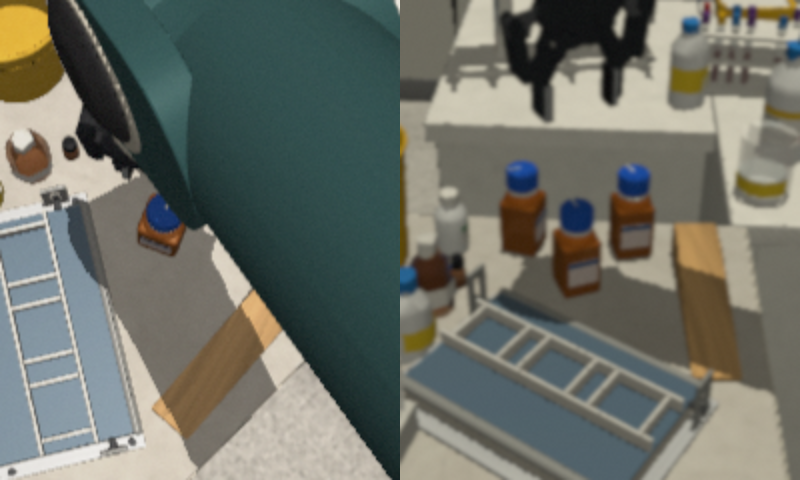

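Call:
apply_moves:
  moves: "-0.006 -0.006 0.2 0 0 0; -0.006 -0.006 0.323 0 0 0; -0.006 -0.006 0.323 0 0 0; -0.006 -0.006 0.323 0 0 0; -0.006 -0.006 0.323 0 0 0; -0.006 -0.006 0.323 0 0 0"

```text
time_s: 3.3
position: [0.5501, 0.1515, 0.086]
tool_rot: [0.992, -0.123, 0.002, -0.0]
ft_force: [0.3, 0.4, 0.5]
finger_gap: 0.0598
grasp_force: 0.0
```

Call:
apply_moves:
  moves: "0 0 0 0 0 0; 0 0 0 0 0 0; 0 0 0 0 0 0; 0 0 0 0 0 0; 0 0 0 0 0 0; 0 0 0 0 0 0; 0 0 0 0 0 0; 0 0 0 0 0 0"
  claw: 1

```text
time_s: 4.1
position: [0.5488, 0.1514, 0.0836]
tool_rot: [0.992, -0.123, -0.0, -0.0]
ft_force: [0.3, 0.2, 0.3]
finger_gap: -0.0
grasp_force: 0.0
```

Call:
apply_moves:
  moves: "0 0 -0.1 0 0 0; 0 0 -0.2 0 0 0; 0 0 -0.35 0 0 0; 0 0 -0.35 0 0 0; 0 0 -0.35 0 0 0; 0 0 -0.35 0 0 0"

```text
time_s: 4.7
position: [0.5485, 0.1512, 0.1879]
tool_rot: [0.992, -0.123, -0.0, 0.0]
ft_force: [0.0, 0.6, -0.3]
finger_gap: -0.0
grasp_force: 0.0
```

```bash
python3 - <<'E'
from h import *
s,p,R=st();print(s["time_s"],p,s["finger_gap"],s["grasp_force"],s["ft_force"])
b=snap("scene","s2.png")
go((.4496,.2633,.19),20.6)
E
```

```text
4.7 [0.54847928 0.15117405 0.18790401] -2.254607972508927e-05 0.0 [ 0.00685054  0.58044645 -0.28623097]
from [0.5484 0.1512 0.1877] yaw -14.1 -> -0.41 -0.282 -0.007 0.0 0.001 -0.193 rows 4.0
```

Fingers closed on nothing; look.

```bash
python3 - <<'E'
from h import *
b=cv2.imread("pics/s2.png")
cv2.imwrite("pics/s2c.png",cv2.resize(b[60:300,180:400],(660,600)))
print([(ray("scene",*c[:2],.093).round(4),c) for c in caps(b,"scene",(225,150,315,235))])
print(px("scene",(.5485,.1512,.188)),px("scene",(.5485,.1512,.18)))
E
```

```text
[(array([0.5486, 0.15  , 0.093 ]), (267.90918163672654, 187.40718562874252, 167.0)), (array([0.5561, 0.0631, 0.093 ]), (296.4111842105263, 169.8015350877193, 152.0)), (array([0.6385, 0.1462, 0.093 ]), (240.75328947368422, 168.00219298245614, 152.0))]
[267.81189349 146.05049964] [267.78372783 149.77070432]
```

View pics/s2c.png

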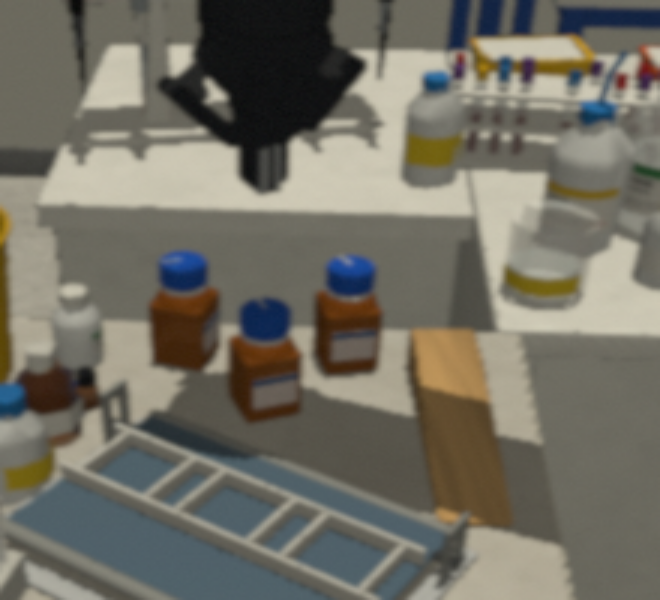

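```bash
python3 - <<'E'
from h import *
a=snap("top","t3.png")
for P in[(.5485,.1512,.18),(.5485,.1512,.21),(.575,.118,.18),(.5485,.1512,.24)]:print(P,px("top",P).round(),px("scene",P).round())
print(ray("scene",268,136,.18))
cv2.imwrite("pics/t3c.png",cv2.resize(a[60:210,180:330],(600,600)))
s=ctrl.observe();print(s["joints"],s["position"])
E
```

```text
(0.5485, 0.1512, 0.18) [262. 155.] [268. 150.]
(0.5485, 0.1512, 0.21) [262. 150.] [268. 136.]
(0.575, 0.118, 0.18) [282. 139.] [271. 139.]
(0.5485, 0.1512, 0.24) [263. 145.] [268. 121.]
[0.58712166 0.11596456 0.18      ]
[ 0.08656258  0.38434626 -0.51438263  1.76429264  0.2137857   1.05037
 -2.32086027] [0.54840425 0.15120931 0.18766595]
```

View pics/t3c.png

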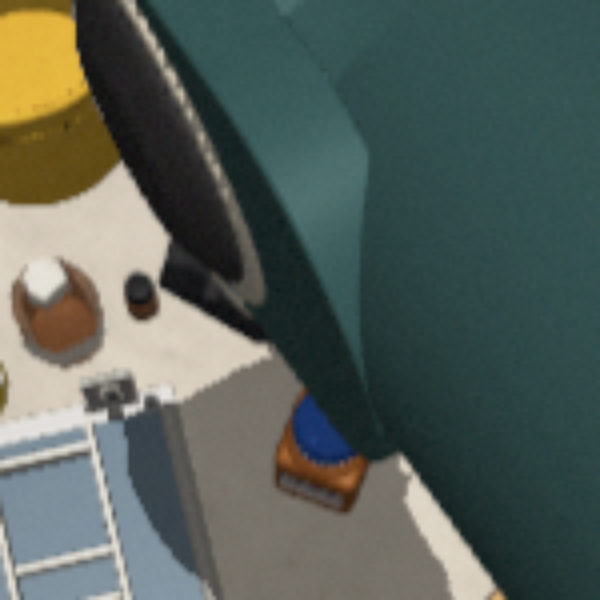

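Call:
apply_moves:
  moves: "0.002 0 0 0 0 0; 0.002 0 0 0 0 0; 0.002 0 0 0 0 0; 0.002 0 0.1 0 0 0; 0.002 0 0.2 0 0 0; 0.002 0 0.34 0 0 0; 0.002 0 0.34 0 0 0; 0.002 0 0.34 0 0 0; 0.002 0 0.34 0 0 0"
  claw: -0.4

```text
time_s: 5.7
position: [0.5505, 0.1517, 0.0887]
tool_rot: [0.992, -0.123, 0.001, -0.0]
ft_force: [0.1, 0.8, 1.1]
finger_gap: 0.0598
grasp_force: 0.0
```

```bash
python3 - <<'E'
from h import *
b=snap("scene","s4.png");a=snap("top","t4.png")
cv2.imwrite("pics/s4c.png",np.hstack([cv2.resize(b[120:240,200:330],(520,480)),cv2.resize(a[130:200,230:300],(280,480))]))
s=ctrl.observe();print(s["joints"],s["position"])
E
```

```text
[ 0.04737239  0.50854063 -0.47273995  1.84116457  0.29762751  0.85934605
 -2.38697843] [0.55047314 0.15151767 0.08857126]
```

View pics/s4c.png

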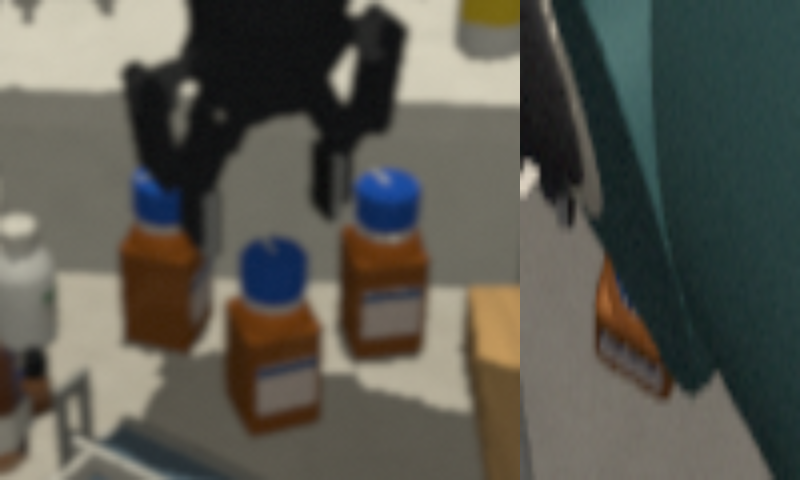

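```bash
python3 - <<'E'
from h import *
for P in[(.5577,.1806,.085),(.5577,.1806,.115),(.5577,.1886,.16),(.597,.145,.085),(.597,.153,.15)]:print(P,px("top",P).round(),px("scene",P).round())
E
```

```text
(0.5577, 0.1806, 0.085) [244. 163.] [253. 195.]
(0.5577, 0.1806, 0.115) [244. 159.] [253. 182.]
(0.5577, 0.1886, 0.16) [239. 152.] [249. 164.]
(0.597, 0.145, 0.085) [264. 142.] [254. 179.]
(0.597, 0.153, 0.15) [260. 132.] [251. 154.]
```

Call:
apply_moves:
  moves: "0.004 0.004 0.05 0 0 0; 0.004 0.004 0.09 0 0 0; 0.004 0.004 0.1 0 0 0; 0.004 0.004 0.1 0 0 0; 0.004 0.004 0.1 0 0 0"

```text
time_s: 6.3
position: [0.5504, 0.1499, 0.0568]
tool_rot: [0.992, -0.123, -0.0, -0.0]
ft_force: [0.1, 0.2, 0.0]
finger_gap: 0.0597
grasp_force: 0.0
```

Call:
apply_moves:
  moves: "0 0 0 0 0 0; 0 0 0 0 0 0; 0 0 0 0 0 0; 0 0 0 0 0 0; 0 0 0 0 0 0; 0 0 0 0 0 0; 0 0 0 0 0 0; 0 0 0 0 0 0"
  claw: 1

```text
time_s: 7.1
position: [0.5505, 0.1497, 0.0569]
tool_rot: [0.992, -0.123, 0.0, -0.0]
ft_force: [-1.9, -1.8, 6.0]
finger_gap: 0.0322
grasp_force: 59.2
```

Call:
apply_moves:
  moves: "0 0 -0.05 0 0 0; 0 0 -0.15 0 0 0; 0 0 -0.25 0 0 0; 0 0 -0.37 0 0 0; 0 0 -0.37 0 0 0; 0 0 -0.37 0 0 0; 0 0 -0.37 0 0 0"

```text
time_s: 7.8
position: [0.5498, 0.1495, 0.167]
tool_rot: [0.992, -0.123, -0.001, 0.0]
ft_force: [-0.6, 0.5, -1.9]
finger_gap: 0.0321
grasp_force: 60.1
```

```bash
python3 - <<'E'
from h import *
s,p,R=st();print(s["time_s"],p,s["finger_gap"],s["grasp_force"],s["ft_force"])
b=snap("scene","s5.png");cv2.imwrite("pics/s5c.png",cv2.resize(b[90:240,200:330],(520,600)))
go((.4496,.2633,.165),20.6)
E
```

```text
7.8 [0.54975337 0.14954449 0.16702077] 0.032105650724461664 60.056419372558594 [-0.60484444  0.51136976 -1.85977122]
from [0.5497 0.1496 0.1668] yaw -14.1 -> -0.416 -0.286 0.006 0.0 0.001 -0.193 rows 4.0
```

View pics/s5c.png

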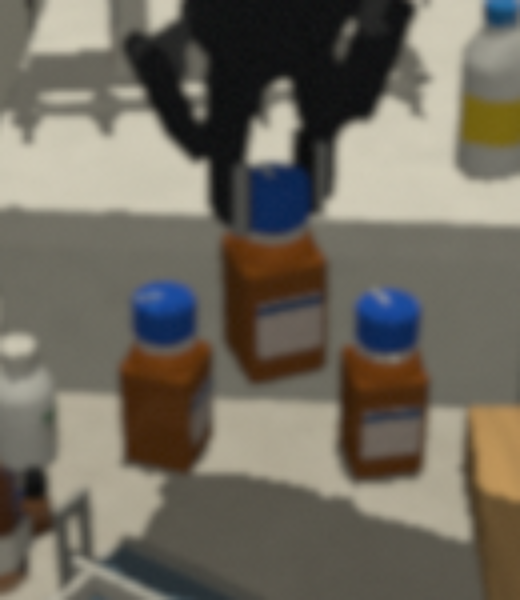

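Call:
apply_moves:
  moves: "-0.06 -0.04 0 0 0 -0.03; -0.14 -0.1 0 0 0 -0.07; -0.22 -0.15 0 0 0 -0.11; -0.3 -0.21 0 0 0 -0.15; -0.37 -0.25 0 0 0 -0.18; -0.416 -0.286 0 0 0 -0.193; -0.416 -0.286 0 0 0 -0.193; -0.416 -0.286 0 0 0 -0.193; -0.416 -0.286 0 0 0 -0.193"

```text
time_s: 8.75
position: [0.4508, 0.2627, 0.1674]
tool_rot: [0.984, 0.178, -0.0, 0.0]
ft_force: [-0.7, -0.3, -1.0]
finger_gap: 0.032
grasp_force: 60.0
```

```bash
python3 - <<'E'
from h import *
s,p,R=st();print(s["time_s"],p,s["joints"].round(2))
a=snap("top","t6.png");b=snap("scene","s6.png");cv2.imwrite("pics/s6c.png",np.hstack([cv2.resize(b[150:350,180:350],(400,470)),cv2.resize(a[140:310,130:280],(400,470))]))
go((.4496,.2633,.079),20.6)
for c in blobs(a,(0,90,20),(18,255,190),(140,150,260,300)): print("body",cv2.boundingRect(c),edges("top",c,.14,.02))
E
```

```text
8.75 [0.45077415 0.26269513 0.1673844 ] [-0.01  0.36 -0.7   1.89  0.27  0.99 -2.04]
from [0.4507 0.2628 0.1675] yaw 20.5 -> -0.003 -0.003 0.295 0.0 0.0 -0.0 rows 1.8
```

View pics/s6c.png

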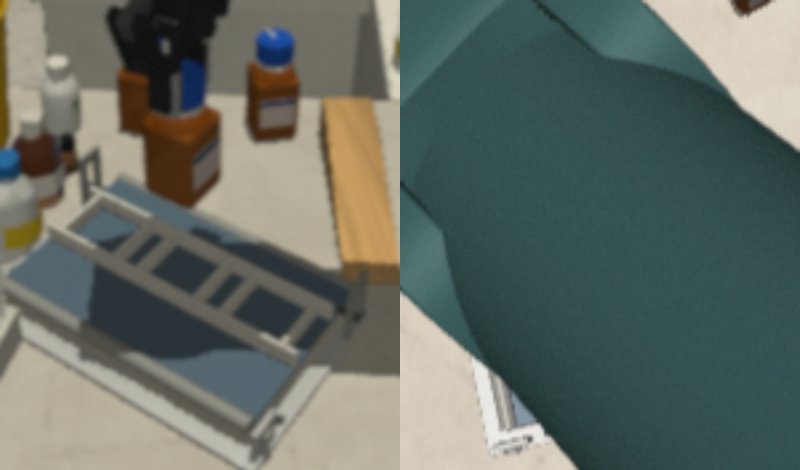

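```bash
python3 - <<'E'
from h import *
b=cv2.imread("pics/s6.png")
for c in blobs(b,(0,90,15),(18,255,190),(240,190,276,240)):
    h=cv2.approxPolyDP(cv2.convexHull(c),1.2,True)[:,0]
    for p in h: print(p,ray("scene",*p,.11).round(4)[:2])
    print(edges("scene",c,.11,.02))
C=np.array((.4508,.2627,.11))
for k in range(4):
    t=np.radians(13.6+45+90*k); print(px("scene",C+.0297*np.array([np.cos(t),np.sin(t),0])).round(1))
cv2.imwrite("pics/s6d.png",cv2.resize(b[170:250,220:300],(560,560),interpolation=cv2.INTER_CUBIC))
E
```

```text
[240 190] [0.5599 0.2112]
[272 197] [0.5034 0.1805]
[272 225] [0.4445 0.2342]
[261 237] [0.4341 0.2684]
[251 234] [0.4507 0.276 ]
[243 229] [0.4693 0.278 ]
[240 206] [0.5217 0.2422]
[(64, np.float64(28.5)), (80, np.float64(47.6)), (36, np.float64(17.0)), (37, np.float64(15.3)), (113, np.float64(53.6))]
[239.5 232.5]
[260.  242.3]
[274.3 228.5]
[254.2 219.3]
```

View pics/s6d.png

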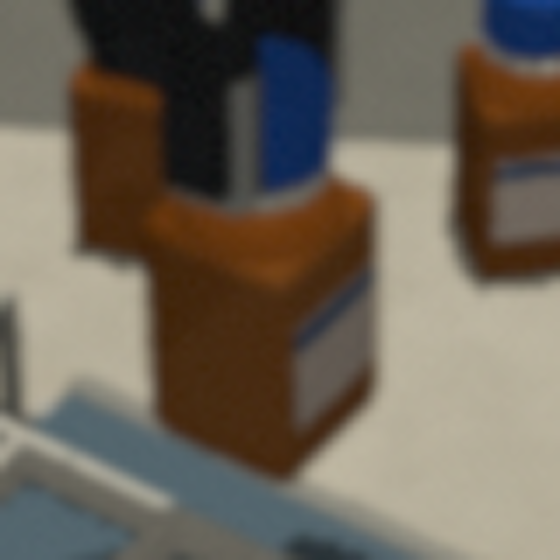

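```bash
python3 - <<'E'
from h import *
def cor(C,y): 
    return [px("scene",np.array(C)+.0297*np.array([np.cos(t),np.sin(t),0])).round(1).tolist() for t in np.radians(y+45+90*np.arange(4))]
print("lift",cor((.5498,.1495,.11),70),"obs 257.5 176; 265.5 185; 281 181")
print("start A",cor((.5497,.149,0),70),"obs 258.8 224; 266.6 228; 279.7 224")
print("hover",cor((.4508,.2627,.11),13.6),cor((.4508,.2627,.118),13.6),cor((.4558,.255,.11),13.6),"obs 242.9 230;260.7 237.9;273 224.3")
# cap bottom ring / label checks
print(px("scene",(.4508,.2627,.11+.102)),px("scene",(.4508,.2627,.11+.066)))
E
```

```text
lift [[261.7, 188.1], [281.9, 183.5], [273.6, 172.3], [254.0, 176.6]] obs 257.5 176; 265.5 185; 281 181
start A [[262.0, 231.4], [280.7, 226.5], [273.0, 214.6], [254.8, 219.2]] obs 258.8 224; 266.6 228; 279.7 224
hover [[239.5, 232.5], [260.0, 242.3], [274.3, 228.5], [254.2, 219.3]] [[239.4, 228.9], [260.0, 238.7], [274.4, 224.9], [254.2, 215.8]] [[241.2, 229.0], [261.5, 238.7], [275.6, 225.0], [255.7, 216.1]] obs 242.9 230;260.7 237.9;273 224.3
[256.50107801 180.88125555] [256.69034146 199.33914016]
```

Call:
apply_moves:
  moves: "-0.003 -0.003 0.1 0 0 0.01; -0.003 -0.003 0.2 0 0 0.01; -0.003 -0.003 0.23 0 0 0.01; -0.003 -0.003 0.25 0 0 0.01; -0.003 -0.003 0.26 0 0 0.01; -0.003 -0.003 0.27 0 0 0.01; -0.003 -0.003 0.27 0 0 0.01"

```text
time_s: 9.55
position: [0.4493, 0.264, 0.0871]
tool_rot: [0.987, 0.163, 0.0, -0.0]
ft_force: [0.3, 0.5, -1.8]
finger_gap: 0.0323
grasp_force: 60.1
```

Call:
apply_moves:
  moves: "0 0 0.01 0 0 0; 0 0 0.015 0 0 0; 0 0 0.02 0 0 0; 0 0 0.024 0 0 0; 0 0 0.024 0 0 0; 0 0 0.024 0 0 0"

```text
time_s: 10.15
position: [0.4491, 0.264, 0.0795]
tool_rot: [0.987, 0.164, -0.0, -0.0]
ft_force: [0.4, -0.4, -1.6]
finger_gap: 0.032
grasp_force: 60.1
```

Call:
apply_moves:
  moves: "0 0 0.003 0 0 0; 0 0 0.005 0 0 0; 0 0 0.005 0 0 -0.04; 0 0 0.005 0 0 -0.08; 0 0 0.005 0 0 -0.12; 0 0 0.004 0 0 -0.16; 0 0 0.004 0 0 -0.2; 0 0 0.004 0 0 -0.24; 0 0 0.003 0 0 -0.28; 0 0 0.003 0 0 -0.32; 0 0 0.003 0 0 -0.36; 0 0 0.002 0 0 -0.4; 0 0 0.002 0 0 -0.44; 0 0 0.002 0 0 -0.48; 0 0 0.001 0 0 -0.52; 0 0 0.001 0 0 -0.56; 0 0 0.001 0 0 -0.6; 0 0 0.001 0 0 -0.6"

```text
time_s: 11.95
position: [0.449, 0.2636, 0.0793]
tool_rot: [0.446, 0.895, -0.0, -0.0]
ft_force: [-3.7, -3.9, 11.1]
finger_gap: 0.0322
grasp_force: 61.1
```

```bash
python3 - <<'E'
from h import *
s,p,R=st();print(s["time_s"],p,s["joints"].round(2),s["ft_force"],s["ft_torque"],s["finger_gap"])
go((.449,.264,.08),0)
E
```

```text
11.95 [0.44896337 0.2635512  0.07931176] [ 0.22  0.65 -1.06  1.96  0.7   0.96 -0.53] [-3.72439473 -3.94423815 11.08394975] [-1.2130005   0.97994585  0.03704947] 0.03220475166825285
from [0.449  0.2636 0.0793] yaw 127.1 -> 0.001 0.001 -0.002 -0.0 0.0 0.706 rows 14.8
```

Call:
apply_moves:
  moves: "0 0 -0.003 0 0 -0.04; 0 0 -0.003 0 0 -0.08; 0 0 -0.004 0 0 -0.12; 0 0 -0.004 0 0 -0.16; 0 0 -0.004 0 0 -0.2; 0 0 -0.005 0 0 -0.24; 0 0 -0.005 0 0 -0.28; 0 0 -0.005 0 0 -0.32; 0 0 -0.006 0 0 -0.36; 0 0 -0.006 0 0 -0.4; 0 0 -0.006 0 0 -0.44; 0 0 -0.006 0 0 -0.48; 0 0 -0.007 0 0 -0.52; 0 0 -0.007 0 0 -0.56; 0 0 -0.007 0 0 -0.6; 0 0 -0.007 0 0 -0.64; 0 0 -0.007 0 0 -0.64"

```text
time_s: 13.65
position: [0.4494, 0.2637, 0.0813]
tool_rot: [-0.516, 0.857, -0.0, 0.0]
ft_force: [0.9, -1.2, 1.6]
finger_gap: 0.0323
grasp_force: 60.2
```

Call:
apply_moves:
  moves: "0 0 0 0 0 0; 0 0 0 0 0 0; 0 0 0 0 0 0; 0 0 0 0 0 0; 0 0 -0.05 0 0 0; 0 0 -0.1 0 0 0; 0 0 -0.25 0 0 0; 0 0 -0.4 0 0 0; 0 0 -0.4 0 0 0; 0 0 -0.4 0 0 0"
  claw: -0.4

```text
time_s: 14.65
position: [0.4494, 0.2639, 0.202]
tool_rot: [-0.515, 0.857, -0.001, 0.001]
ft_force: [0.2, 0.3, -1.1]
finger_gap: 0.0594
grasp_force: 0.0
```

```bash
python3 - <<'E'
from h import *
s,p,R=st();print(s["time_s"],p,s["joints"].round(2))
b=snap("scene","s7.png");cv2.imwrite("pics/s7c.png",cv2.resize(b[130:340,180:360],(600,600)))
for c in caps(b,"scene",(225,130,315,235)): print([ray("scene",*c[:2],z).round(4) for z in(.093,.117)],c)
go((.639,.146,.16),-14)
E
```

```text
14.65 [0.4494252  0.26389517 0.20202726] [ 0.37  0.53 -1.25  1.85  0.55  1.17  1.58]
[array([0.4724, 0.2469, 0.093 ]), array([0.4513, 0.2648, 0.117 ])] (255.85544217687072, 227.7295918367347, 196.0)
[array([0.556 , 0.0632, 0.093 ]), array([0.531 , 0.0896, 0.117 ])] (296.3905390539054, 169.8162816281628, 151.5)
[array([0.6387, 0.1457, 0.093 ]), array([0.6098, 0.1683, 0.117 ])] (240.8542336548767, 167.86495176848874, 155.5)
from [0.449  0.2636 0.201 ] yaw -118.0 -> 0.049 -0.743 0.137 0.0 -0.0 -0.578 rows 12.1
```

View pics/s7c.png

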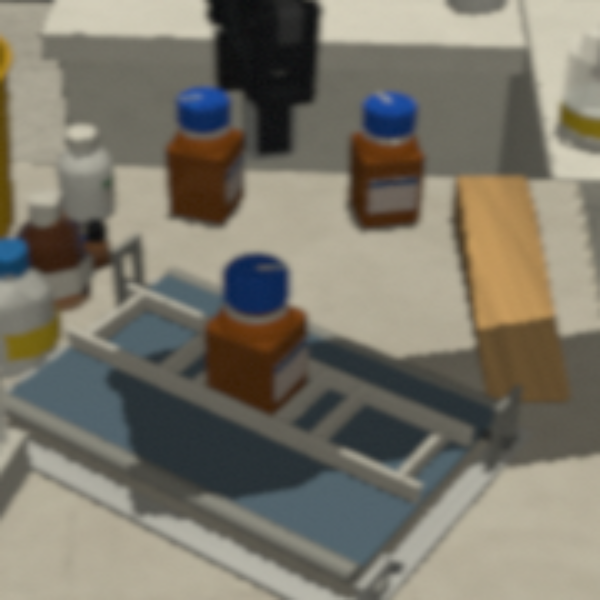

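```bash
python3 - <<'E'
from h import *
go((.55,.2,.2),110);go((.639,.1462,.16),26,((.55,.2,.2),110))
E
```

```text
from [0.449  0.2636 0.201 ] yaw -118.0 -> 0.029 -0.397 0.004 -0.0 0.0 0.733 rows 15.4
from [0.55 0.2  0.2 ] yaw 110.0 -> -0.27 0.217 0.133 0.0 -0.0 0.467 rows 9.8
```

Call:
apply_moves:
  moves: "0 0 0 0 0 0.05; 0 0 0 0 0 0.1; 0 0 0 0 0 0.14; 0 -0.05 0 0 0 0.19; 0 -0.1 0 0 0 0.24; 0 -0.15 0 0 0 0.29; 0 -0.2 0 0 0 0.34; 0.03 -0.25 0 0 0 0.39; 0.03 -0.3 0 0 0 0.44; 0.03 -0.35 0 0 0 0.49; 0.03 -0.4 0 0 0 0.54; 0.03 -0.4 0 0 0 0.59; 0.03 -0.4 0 0 0 0.64; 0.03 -0.4 0 0 0 0.69; 0.03 -0.4 0 0 0 0.733; 0.03 -0.4 0 0 0 0.733; 0.03 -0.4 0 0 0 0.733; 0.03 -0.4 0 0 0 0.733"

```text
time_s: 16.5
position: [0.5503, 0.1996, 0.2001]
tool_rot: [0.572, 0.82, -0.001, -0.001]
ft_force: [0.7, 0.1, -0.3]
finger_gap: 0.0596
grasp_force: 0.0
```

Call:
apply_moves:
  moves: "-0.03 0.02 0.01 0 0 0.05; -0.05 0.04 0.03 0 0 0.09; -0.08 0.06 0.04 0 0 0.14; -0.11 0.09 0.05 0 0 0.19; -0.14 0.11 0.07 0 0 0.23; -0.16 0.13 0.08 0 0 0.28; -0.19 0.15 0.09 0 0 0.33; -0.22 0.17 0.11 0 0 0.37; -0.24 0.2 0.12 0 0 0.42; -0.27 0.217 0.133 0 0 0.467; -0.27 0.217 0.133 0 0 0.467; -0.27 0.217 0.133 0 0 0.467; -0.27 0.217 0.133 0 0 0.467"

```text
time_s: 17.8
position: [0.6393, 0.1465, 0.1613]
tool_rot: [0.974, 0.228, -0.0, -0.0]
ft_force: [-0.8, 0.4, 0.5]
finger_gap: 0.0596
grasp_force: 0.0
```

```bash
python3 - <<'E'
from h import *
s,p,R=st();print(s["time_s"],p,s["joints"].round(2))
b=snap("scene","s8.png")
for c in caps(b,"scene",(225,130,315,235)): print(ray("scene",*c[:2],.093).round(4))
go((.639,.1462,.0565),26)
E
```

```text
17.8 [0.63929092 0.14650268 0.16133739] [-0.05  0.54 -0.31  1.57  0.18  1.07 -1.52]
[0.4735 0.2456 0.093 ]
[0.5558 0.0632 0.093 ]
[0.6366 0.1474 0.093 ]
from [0.6394 0.1464 0.1615] yaw 26.3 -> -0.002 0.0 0.35 -0.0 0.0 0.001 rows 2.1
```

Call:
apply_moves:
  moves: "-0.002 0 0.1 0 0 0; -0.002 0 0.2 0 0 0; -0.002 0 0.28 0 0 0; -0.002 0 0.35 0 0 0; -0.002 0 0.35 0 0 0; -0.002 0 0.35 0 0 0; -0.002 0 0.35 0 0 0"

```text
time_s: 18.55
position: [0.6399, 0.1461, 0.0579]
tool_rot: [0.974, 0.226, 0.001, -0.0]
ft_force: [0.5, 0.4, 0.5]
finger_gap: 0.0599
grasp_force: 0.0
```

Call:
apply_moves:
  moves: "0 0 0 0 0 0; 0 0 0 0 0 0; 0 0 0 0 0 0; 0 0 0 0 0 0; 0 0 0 0 0 0; 0 0 0 0 0 0; 0 0 0 0 0 0"
  claw: 1

```text
time_s: 19.25
position: [0.6398, 0.1457, 0.0573]
tool_rot: [0.974, 0.225, 0.001, 0.0]
ft_force: [-1.1, -1.0, 7.7]
finger_gap: 0.0323
grasp_force: 58.9
```

Call:
apply_moves:
  moves: "0 0 -0.05 0 0 0; 0 0 -0.15 0 0 0; 0 0 -0.25 0 0 0; 0 0 -0.4 0 0 0; 0 0 -0.4 0 0 0; 0 0 -0.4 0 0 0; 0 0 -0.4 0 0 0"

```text
time_s: 19.95
position: [0.6387, 0.1456, 0.1758]
tool_rot: [0.974, 0.225, -0.001, 0.0]
ft_force: [0.3, 0.5, -2.5]
finger_gap: 0.0319
grasp_force: 59.7
```

```bash
python3 - <<'E'
from h import *
go((.5226,.281,.177),14.6)
E
```

```text
from [0.6387 0.1456 0.1758] yaw 26.0 -> -0.15 -0.576 -0.004 -0.0 0.0 0.064 rows 3.6
```

Call:
apply_moves:
  moves: "-0.02 -0.08 0 0 0 0.01; -0.05 -0.19 0 0 0 0.02; -0.08 -0.3 0 0 0 0.035; -0.11 -0.41 0 0 0 0.05; -0.135 -0.52 0 0 0 0.06; -0.15 -0.576 0 0 0 0.064; -0.15 -0.576 0 0 0 0.064; -0.15 -0.576 0 0 0 0.064; -0.15 -0.576 0 0 0 0.064"

```text
time_s: 20.85
position: [0.5234, 0.2802, 0.1758]
tool_rot: [0.992, 0.126, -0.0, 0.0]
ft_force: [0.1, -0.1, -1.6]
finger_gap: 0.0322
grasp_force: 60.0
```

```bash
python3 - <<'E'
from h import *
s,p,R=st();print(s["time_s"],p,s["joints"].round(2))
b=snap("scene","s9.png");cv2.imwrite("pics/s9c.png",cv2.resize(b[140:260,190:310],(600,600),interpolation=cv2.INTER_CUBIC))
go((.5226,.281,.087),14.6)
P=(*p[:2],p[2]-.057)
print([px("scene",np.array(P)+.0297*np.array([np.cos(t),np.sin(t),0])).round(1).tolist() for t in np.radians(13.6+45+90*np.arange(4))])
E
```

```text
20.85 [0.52342106 0.2802023  0.175827  ] [-0.29  0.42 -0.33  1.72  0.15  1.03 -1.99]
from [0.5235 0.2802 0.176 ] yaw 14.4 -> -0.002 -0.003 0.297 0.0 0.0 -0.001 rows 1.8
[[205.4, 212.3], [224.1, 221.2], [239.2, 208.6], [220.7, 200.3]]
```

View pics/s9c.png

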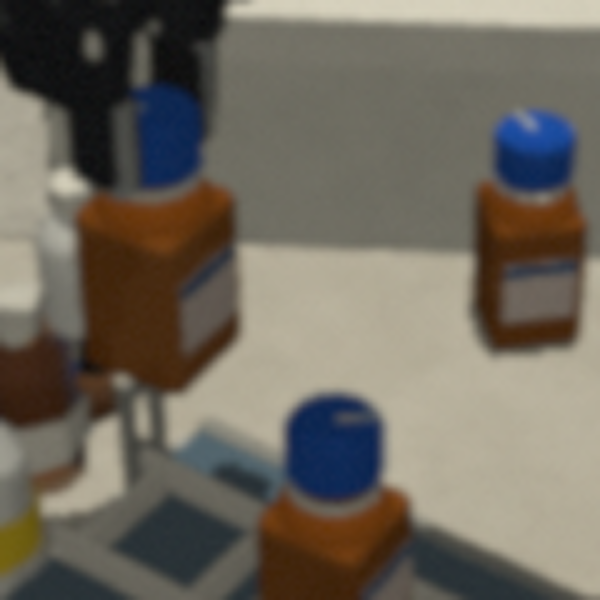

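Call:
apply_moves:
  moves: "-0.002 -0.003 0.1 0 0 0.022; -0.002 -0.003 0.2 0 0 0.022; -0.002 -0.003 0.23 0 0 0.022; -0.002 -0.003 0.25 0 0 0.022; -0.002 -0.003 0.265 0 0 0.022; -0.002 -0.003 0.28 0 0 0.022; -0.002 -0.003 0.297 0 0 0.022; -0.002 -0.003 0.297 0 0 0.022"

```text
time_s: 21.7
position: [0.5221, 0.2819, 0.0871]
tool_rot: [0.996, 0.092, -0.0, 0.0]
ft_force: [0.3, 0.1, -2.0]
finger_gap: 0.0321
grasp_force: 60.0
```

Call:
apply_moves:
  moves: "0 0 0.01 0 0 0; 0 0 0.015 0 0 0; 0 0 0.02 0 0 0; 0 0 0.024 0 0 0; 0 0 0.024 0 0 0; 0 0 0.024 0 0 0"

```text
time_s: 22.3
position: [0.5222, 0.282, 0.0801]
tool_rot: [0.996, 0.092, -0.0, -0.0]
ft_force: [0.5, -0.4, -0.9]
finger_gap: 0.0324
grasp_force: 60.0
```

Seated. Lower a hair and twist.

Call:
apply_moves:
  moves: "0 0 0.003 0 0 0; 0 0 0.004 0 0 0; 0 0 0.004 0 0 -0.04; 0 0 0.004 0 0 -0.08; 0 0 0.004 0 0 -0.12; 0 0 0.003 0 0 -0.16; 0 0 0.003 0 0 -0.2; 0 0 0.003 0 0 -0.24; 0 0 0.002 0 0 -0.28; 0 0 0.002 0 0 -0.32; 0 0 0.002 0 0 -0.36; 0 0 0.001 0 0 -0.4; 0 0 0.001 0 0 -0.44; 0 0 0.001 0 0 -0.48; 0 0 0 0 0 -0.52; 0 0 0 0 0 -0.56; 0 0 0 0 0 -0.6; 0 0 -0.001 0 0 -0.6"

```text
time_s: 24.1
position: [0.5217, 0.2823, 0.0806]
tool_rot: [0.509, 0.861, -0.0, -0.0]
ft_force: [-3.7, -0.2, 5.7]
finger_gap: 0.0323
grasp_force: 60.6
```

```bash
python3 - <<'E'
from h import *
s,p,R=st();print(s["time_s"],p,s["joints"].round(2),s["ft_force"])
E
```

```text
24.1 [0.52168964 0.28225153 0.08061052] [-0.01  0.62 -0.73  1.78  0.5   0.93 -0.45] [-3.74893638 -0.20750583  5.69529598]
```

Call:
apply_moves:
  moves: "0 0 0 0 0 -0.04; 0 0 0 0 0 -0.08; 0 0 -0.001 0 0 -0.12; 0 0 -0.001 0 0 -0.16; 0 0 -0.002 0 0 -0.2; 0 0 -0.002 0 0 -0.24; 0 0 -0.003 0 0 -0.28; 0 0 -0.003 0 0 -0.32; 0 0 -0.003 0 0 -0.36; 0 0 -0.003 0 0 -0.4; 0 0 -0.004 0 0 -0.44; 0 0 -0.004 0 0 -0.48; 0 0 -0.004 0 0 -0.52; 0 0 -0.004 0 0 -0.56; 0 0 -0.005 0 0 -0.6; 0 0 -0.005 0 0 -0.64; 0 0 -0.005 0 0 -0.64"

```text
time_s: 25.8
position: [0.5221, 0.2816, 0.0819]
tool_rot: [-0.454, 0.891, 0.0, -0.0]
ft_force: [-4.5, -2.9, 7.7]
finger_gap: 0.0322
grasp_force: 60.6
```

Call:
apply_moves:
  moves: "0 0 0 0 0 0; 0 0 0 0 0 0; 0 0 0 0 0 0; 0 0 0 0 0 0; 0 0 -0.05 0 0 0; 0 0 -0.1 0 0 0; 0 0 -0.25 0 0 0; 0 0 -0.4 0 0 0; 0 0 -0.4 0 0 0; 0 0 -0.4 0 0 0"
  claw: -0.4

```text
time_s: 26.8
position: [0.5225, 0.2823, 0.2041]
tool_rot: [-0.452, 0.892, -0.0, 0.001]
ft_force: [-0.1, 0.4, 0.0]
finger_gap: 0.0598
grasp_force: 0.0
```

```bash
python3 - <<'E'
from h import *
s,p,R=st();print(s["time_s"],p,s["joints"].round(2))
b=snap("scene","s10.png")
for c in caps(b,"scene",(200,130,315,245)): print([ray("scene",*c[:2],z).round(4) for z in(.093,.117)],c)
go((.53,.15,.2),100);go((.5563,.063,.16),-28,((.53,.15,.2),100))
E
```

```text
26.8 [0.52252763 0.28232023 0.20405553] [ 0.29  0.68 -1.22  1.68  0.67  1.27  1.44]
[array([0.4689, 0.2497, 0.093 ]), array([0.448 , 0.2674, 0.117 ])] (255.94149659863945, 229.39183673469387, 245.0)
[array([0.5445, 0.2675, 0.093 ]), array([0.52  , 0.2844, 0.117 ])] (221.6796338672769, 213.1769641495042, 218.5)
[array([0.556 , 0.0629, 0.093 ]), array([0.531 , 0.0894, 0.117 ])] (296.47402597402595, 169.78138528138527, 154.0)
from [0.5222 0.2819 0.2028] yaw -126.3 -> 0.339 -0.281 0.009 0.0 0.0 0.743 rows 15.6
from [0.53 0.15 0.2 ] yaw 100.0 -> -0.301 0.036 0.133 0.0 -0.0 0.711 rows 14.9
```

```bash
python3 - <<'E'
from h import *
go((.5563,.0628,.16),61,((.53,.15,.2),100))
E
```

```text
from [0.53 0.15 0.2 ] yaw 100.0 -> -0.301 0.036 0.133 -0.0 -0.0 0.217 rows 4.5
```

Call:
apply_moves:
  moves: "0 0 0 0 0 0.05; 0 0 0 0 0 0.1; 0 0 0 0 0 0.14; 0.04 -0.03 0 0 0 0.19; 0.08 -0.06 0 0 0 0.24; 0.12 -0.1 0 0 0 0.29; 0.16 -0.13 0 0 0 0.34; 0.2 -0.16 0 0 0 0.39; 0.24 -0.2 0 0 0 0.44; 0.28 -0.23 0 0 0 0.49; 0.31 -0.26 0 0 0 0.54; 0.34 -0.28 0 0 0 0.59; 0.34 -0.28 0.01 0 0 0.64; 0.34 -0.28 0.01 0 0 0.69; 0.34 -0.28 0.01 0 0 0.743; 0.34 -0.28 0.01 0 0 0.743; 0.34 -0.28 0.01 0 0 0.743; 0.34 -0.28 0.01 0 0 0.743"

```text
time_s: 28.65
position: [0.5293, 0.1501, 0.1985]
tool_rot: [0.641, 0.767, -0.0, -0.0]
ft_force: [-0.0, 0.6, 1.0]
finger_gap: 0.0599
grasp_force: 0.0
```

```bash
python3 - <<'E'
from h import *
s,p,R=st();print(s["time_s"],p,s["joints"].round(2))
go((.5563,.0628,.16),61)
E
```

```text
28.65 [0.52925017 0.15009574 0.19850575] [ 0.27  0.38 -0.75  1.79  0.29  1.08 -0.41]
from [0.5293 0.1501 0.1985] yaw 100.2 -> -0.302 0.037 0.128 -0.0 0.0 0.218 rows 4.6
```

Call:
apply_moves:
  moves: "-0.06 0.01 0.02 0 0 0.04; -0.12 0.02 0.05 0 0 0.09; -0.2 0.03 0.08 0 0 0.13; -0.27 0.036 0.11 0 0 0.18; -0.302 0.037 0.128 0 0 0.218; -0.302 0.037 0.128 0 0 0.218; -0.302 0.037 0.128 0 0 0.218; -0.302 0.037 0.128 0 0 0.218; -0.302 0.037 0.128 0 0 0.218"

```text
time_s: 29.55
position: [0.5562, 0.0635, 0.1608]
tool_rot: [0.862, 0.507, 0.0, -0.0]
ft_force: [0.6, -0.0, 0.5]
finger_gap: 0.0596
grasp_force: 0.0
```

```bash
python3 - <<'E'
from h import *
s,p,R=st();print(s["time_s"],p,s["joints"].round(2))
b=snap("scene","s11.png")
for c in caps(b,"scene",(200,130,315,245)): print([ray("scene",*c[:2],z).round(4) for z in(.093,.117)],c)
go((.5565,.0626,.0565),61)
E
```

```text
29.55 [0.55624463 0.06348354 0.16077631] [ 0.28  0.41 -0.56  1.81  0.25  0.99 -0.89]
[array([0.4697, 0.2486, 0.093 ]), array([0.4487, 0.2663, 0.117 ])] (256.14949109414755, 228.88676844783714, 262.0)
[array([0.5454, 0.2672, 0.093 ]), array([0.5208, 0.2841, 0.117 ])] (221.51691864650826, 212.89272858171344, 231.5)
[array([0.5546, 0.0645, 0.093 ]), array([0.5296, 0.0909, 0.117 ])] (296.425, 170.34523809523807, 140.0)
from [0.5563 0.0634 0.1607] yaw 60.9 -> -0.002 0.002 0.347 0.0 -0.0 -0.0 rows 2.1
```

Call:
apply_moves:
  moves: "-0.002 0.002 0.1 0 0 0; -0.002 0.002 0.2 0 0 0; -0.002 0.002 0.28 0 0 0; -0.002 0.002 0.347 0 0 0; -0.002 0.002 0.347 0 0 0; -0.002 0.002 0.347 0 0 0; -0.002 0.002 0.347 0 0 0"

```text
time_s: 30.3
position: [0.5572, 0.0622, 0.0576]
tool_rot: [0.863, 0.506, 0.001, 0.0]
ft_force: [0.1, 0.1, 0.2]
finger_gap: 0.0601
grasp_force: 0.0
```

Call:
apply_moves:
  moves: "0 0 0 0 0 0; 0 0 0 0 0 0; 0 0 0 0 0 0; 0 0 0 0 0 0; 0 0 0 0 0 0; 0 0 0 0 0 0; 0 0 0 0 0 0"
  claw: 1

```text
time_s: 31.0
position: [0.5569, 0.0621, 0.057]
tool_rot: [0.863, 0.506, 0.0, 0.0]
ft_force: [-1.2, -1.0, 7.2]
finger_gap: 0.0323
grasp_force: 59.0
```

Call:
apply_moves:
  moves: "0 0 -0.05 0 0 0; 0 0 -0.15 0 0 0; 0 0 -0.25 0 0 0; 0 0 -0.4 0 0 0; 0 0 -0.4 0 0 0; 0 0 -0.4 0 0 0; 0 0 -0.4 0 0 0"

```text
time_s: 31.7
position: [0.556, 0.0617, 0.176]
tool_rot: [0.863, 0.506, -0.0, -0.0]
ft_force: [0.5, 0.5, -1.4]
finger_gap: 0.0325
grasp_force: 60.0
```

```bash
python3 - <<'E'
from h import *
s,p,R=st();print(s["time_s"],p,s["joints"].round(2))
go((.3765,.2457,.177),14.6)
E
```

```text
31.7 [0.55600207 0.06174795 0.17601789] [ 0.29  0.39 -0.57  1.8   0.24  1.02 -0.88]
from [0.556  0.0617 0.176 ] yaw 60.8 -> 0.243 -0.822 -0.003 -0.0 0.0 0.257 rows 5.4
```

Call:
apply_moves:
  moves: "0.03 -0.08 0 0 0 0.03; 0.06 -0.2 0 0 0 0.06; 0.1 -0.33 0 0 0 0.1; 0.135 -0.46 0 0 0 0.14; 0.17 -0.58 0 0 0 0.18; 0.21 -0.7 0 0 0 0.22; 0.235 -0.79 0 0 0 0.25; 0.243 -0.822 0 0 0 0.257; 0.243 -0.822 0 0 0 0.257; 0.243 -0.822 0 0 0 0.257; 0.243 -0.822 0 0 0 0.257"

```text
time_s: 32.8
position: [0.3774, 0.2452, 0.1761]
tool_rot: [0.992, 0.126, -0.0, 0.0]
ft_force: [0.5, -0.1, -0.9]
finger_gap: 0.0319
grasp_force: 60.2
```

```bash
python3 - <<'E'
from h import *
s,p,R=st();print(s["time_s"],p,s["joints"].round(2))
b=snap("scene","s12.png")
P=(*p[:2],p[2]-.057)
q=px("scene",P);x,y=int(q[0]),int(q[1]);print(q)
print([px("scene",np.array(P)+.0297*np.array([np.cos(t),np.sin(t),0])).round(1).tolist() for t in np.radians(13.6+45+90*np.arange(4))])
for c in blobs(b,(0,90,15),(18,255,190),(x-28,y-45,x+30,y+25)):
    h=cv2.approxPolyDP(cv2.convexHull(c),1.2,True)[:,0];print(h.tolist(),edges("scene",c,P[2],.02))
for c in blobs(cv2.imread("pics/s9.png"),(0,90,15),(18,255,190),(203,185,242,222)): print("ref C",cv2.approxPolyDP(cv2.convexHull(c),1.2,True)[:,0].tolist(),edges("scene",c,.119,.02))
go((.3765,.2457,.087),14.6)
E
```

```text
32.8 [0.37735748 0.2452027  0.17606194] [-0.1   0.18 -0.6   2.05  0.13  0.95 -2.08]
[295.34472524 244.2765207 ]
[[277.1, 246.5], [299.8, 257.3], [313.4, 242.1], [291.2, 232.1]]
[[319, 199], [324, 230], [324, 258], [296, 253], [280, 245], [281, 214], [284, 211]] [(85, np.float64(48.3)), (65, np.float64(42.2)), (44, np.float64(34.2)), (30, np.float64(12.0)), (78, np.float64(45.5)), (82, np.float64(80.0))]
ref C [[236, 185], [236, 207], [226, 217], [212, 221], [203, 221], [206, 185]] [(67, np.float64(51.4)), (32, np.float64(18.9)), (40, np.float64(64.1)), (106, np.float64(51.8)), (57, np.float64(48.6))]
from [0.3774 0.2452 0.1761] yaw 14.5 -> -0.002 -0.002 0.297 -0.0 0.0 -0.001 rows 1.8
```

Call:
apply_moves:
  moves: "-0.002 -0.002 0.1 0 0 0; -0.002 -0.002 0.2 0 0 0; -0.002 -0.002 0.23 0 0 0; -0.002 -0.002 0.25 0 0 0; -0.002 -0.002 0.265 0 0 0; -0.002 -0.002 0.28 0 0 0; -0.002 -0.002 0.297 0 0 0; -0.002 -0.002 0.297 0 0 0"

```text
time_s: 33.65
position: [0.3761, 0.2463, 0.0871]
tool_rot: [0.992, 0.126, -0.0, 0.0]
ft_force: [0.2, -0.3, -1.8]
finger_gap: 0.0322
grasp_force: 60.0
```

Call:
apply_moves:
  moves: "0 0 0.01 0 0 0; 0 0 0.015 0 0 0; 0 0 0.02 0 0 0; 0 0 0.024 0 0 0; 0 0 0.024 0 0 0; 0 0 0.024 0 0 0"

```text
time_s: 34.25
position: [0.3762, 0.2464, 0.0801]
tool_rot: [0.992, 0.126, -0.0, -0.0]
ft_force: [-0.6, 0.2, -0.7]
finger_gap: 0.0322
grasp_force: 60.0
```

Call:
apply_moves:
  moves: "0 0 0.003 0 0 0; 0 0 0.004 0 0 0; 0 0 0.004 0 0 -0.04; 0 0 0.004 0 0 -0.08; 0 0 0.004 0 0 -0.12; 0 0 0.003 0 0 -0.16; 0 0 0.003 0 0 -0.2; 0 0 0.003 0 0 -0.24; 0 0 0.002 0 0 -0.28; 0 0 0.002 0 0 -0.32; 0 0 0.002 0 0 -0.36; 0 0 0.001 0 0 -0.4; 0 0 0.001 0 0 -0.44; 0 0 0.001 0 0 -0.48; 0 0 0 0 0 -0.52; 0 0 0 0 0 -0.56; 0 0 0 0 0 -0.6; 0 0 -0.001 0 0 -0.6"

```text
time_s: 36.05
position: [0.376, 0.2465, 0.0804]
tool_rot: [0.479, 0.878, 0.0, -0.0]
ft_force: [-1.5, 0.5, 3.0]
finger_gap: 0.0318
grasp_force: 60.6
```

```bash
python3 - <<'E'
from h import *
s,p,R=st();print(s["time_s"],p,s["joints"].round(2),s["ft_force"])
E
```

```text
36.05 [0.37598518 0.24650429 0.08044425] [ 0.17  0.47 -0.98  2.12  0.54  0.82 -0.56] [-1.52795307  0.54244022  3.01584818]
```

Call:
apply_moves:
  moves: "0 0 0 0 0 -0.04; 0 0 0 0 0 -0.08; 0 0 -0.001 0 0 -0.12; 0 0 -0.001 0 0 -0.16; 0 0 -0.002 0 0 -0.2; 0 0 -0.002 0 0 -0.24; 0 0 -0.003 0 0 -0.28; 0 0 -0.003 0 0 -0.32; 0 0 -0.003 0 0 -0.36; 0 0 -0.003 0 0 -0.4; 0 0 -0.004 0 0 -0.44; 0 0 -0.004 0 0 -0.48; 0 0 -0.004 0 0 -0.52; 0 0 -0.004 0 0 -0.56; 0 0 -0.005 0 0 -0.6; 0 0 -0.005 0 0 -0.64; 0 0 -0.005 0 0 -0.64"

```text
time_s: 37.75
position: [0.3758, 0.2462, 0.0818]
tool_rot: [-0.484, 0.875, -0.0, -0.0]
ft_force: [-3.3, -1.3, 4.1]
finger_gap: 0.0321
grasp_force: 60.5
```

Call:
apply_moves:
  moves: "0 0 0 0 0 0; 0 0 0 0 0 0; 0 0 0 0 0 0; 0 0 0 0 0 0; 0 0 -0.05 0 0 0; 0 0 -0.1 0 0 0; 0 0 -0.25 0 0 0; 0 0 -0.4 0 0 0; 0 0 -0.4 0 0 0; 0 0 -0.4 0 0 0"
  claw: -0.4

```text
time_s: 38.75
position: [0.3767, 0.2462, 0.2026]
tool_rot: [-0.482, 0.876, -0.001, 0.001]
ft_force: [-1.1, 0.1, -0.7]
finger_gap: 0.0597
grasp_force: 0.0
```

```bash
python3 - <<'E'
from h import *
s,p,R=st();print(s["time_s"],p,s["joints"].round(2))
b=snap("scene","s13.png");a=snap("top","t13.png")
for c in caps(b,"scene",(200,130,335,270)): print([ray("scene",*c[:2],z).round(4) for z in(.093,.117)],c)
for n,im,roi in(("top",a,(240,150,390,300)),("scene",b,(305,150,370,300))):
  for c in blobs(im,(8,60,60),(25,220,255),roi,300):
    print(n,cv2.contourArea(c))
    for p in cv2.approxPolyDP(c,3,True)[:,0]: print(p,ray(n,*p,0.004).round(4)[:2],ray(n,*p,.04).round(4)[:2])
E
```

```text
38.75 [0.37674946 0.24621812 0.20262216] [ 0.45  0.31 -1.25  2.01  0.34  1.06  1.61]
[array([0.3922, 0.229 , 0.093 ]), array([0.3749, 0.2477, 0.117 ])] (295.2936368943374, 246.74489200233506, 285.5)
[array([0.4693, 0.2494, 0.093 ]), array([0.4483, 0.2672, 0.117 ])] (255.92384769539078, 229.22110888443552, 249.5)
[array([0.5454, 0.2672, 0.093 ]), array([0.5208, 0.2841, 0.117 ])] (221.51691864650826, 212.89272858171344, 231.5)
top 1828.0
[323 186] [0.5296 0.0243] [0.523  0.0301]
[273 243] [0.4164 0.1247] [0.4142 0.1266]
[290 259] [0.3856 0.0919] [0.3845 0.0951]
[340 202] [ 0.4975 -0.0086] [ 0.4921 -0.0016]
scene 1942.0
[317 191] [ 0.5551 -0.0081] [0.5231 0.0299]
[325 268] [0.3797 0.1585] [0.3583 0.1866]
[349 270] [0.347 0.129] [0.3275 0.1589]
[338 192] [ 0.5206 -0.0413] [ 0.4907 -0.0013]
```

```bash
python3 - <<'E'
from h import *
go((.491,.0288,.12),138.5)
E
```

```text
from [0.3759 0.246  0.2011] yaw -122.3 -> 0.406 -0.711 0.27 -0.0 -0.0 0.551 rows 11.5
```

Call:
apply_moves:
  moves: "0.03 -0.06 0 0 0 0.04; 0.07 -0.13 0 0 0 0.09; 0.12 -0.21 0 0 0 0.13; 0.16 -0.29 0 0 0 0.18; 0.21 -0.37 0 0 0 0.22; 0.26 -0.45 0.03 0 0 0.27; 0.3 -0.53 0.08 0 0 0.31; 0.34 -0.6 0.13 0 0 0.36; 0.38 -0.66 0.18 0 0 0.4; 0.406 -0.711 0.22 0 0 0.45; 0.406 -0.711 0.27 0 0 0.5; 0.406 -0.711 0.27 0 0 0.551; 0.406 -0.711 0.27 0 0 0.551; 0.406 -0.711 0.27 0 0 0.551; 0.406 -0.711 0.27 0 0 0.551"

```text
time_s: 40.35
position: [0.4913, 0.0297, 0.1206]
tool_rot: [0.352, 0.936, 0.0, -0.0]
ft_force: [0.3, 1.1, -0.6]
finger_gap: 0.0597
grasp_force: 0.0
```

```bash
python3 - <<'E'
from h import *
s,p,R=st();print(s["time_s"],p,s["joints"].round(2))
b=snap("scene","s14.png")
for n,im,roi in(("scene",b,(305,150,370,300)),):
  for c in blobs(im,(8,60,60),(25,220,255),roi,300):
    for p in cv2.approxPolyDP(c,3,True)[:,0]: print(p,ray(n,*p,0.004).round(4)[:2],ray(n,*p,.04).round(4)[:2])
go((.491,.0288,.03),138.5);go((.491,.0288,-.008),138.5)
E
```

```text
40.35 [0.49125642 0.02971291 0.1205678 ] [ 0.48  0.38 -0.71  2.    0.32  0.87  0.44]
[318 191] [ 0.5535 -0.0098] [0.5217 0.0283]
[315 207] [0.5174 0.0387] [0.4877 0.074 ]
[325 267] [0.3814 0.1566] [0.3599 0.1848]
[349 270] [0.347 0.129] [0.3275 0.1589]
[347 237] [0.408  0.0617] [0.3848 0.0956]
[337 192] [ 0.5221 -0.0396] [4.922e-01 3.000e-04]
from [0.4913 0.0296 0.1207] yaw 138.7 -> -0.001 -0.003 0.302 -0.0 -0.0 0.001 rows 1.8
from [0.4913 0.0296 0.1207] yaw 138.7 -> -0.001 -0.003 0.429 -0.0 -0.0 0.001 rows 2.6
```

Call:
apply_moves:
  moves: "0 0 0.1 0 0 0; 0 0 0.2 0 0 0; 0 0 0.28 0 0 0; 0 0 0.31 0 0 0; 0 0 0.34 0 0 0; 0 0 0.36 0 0 0; 0 0 0.36 0 0 0"

```text
time_s: 41.1
position: [0.4915, 0.0295, 0.0129]
tool_rot: [0.354, 0.935, 0.0, 0.0]
ft_force: [-0.6, 0.1, -0.0]
finger_gap: 0.0599
grasp_force: 0.0
```

Call:
apply_moves:
  moves: "0 0 0.01 0 0 0; 0 0 0.02 0 0 0; 0 0 0.03 0 0 0; 0 0 0.04 0 0 0; 0 0 0.04 0 0 0"

```text
time_s: 41.6
position: [0.4912, 0.0295, 0.0006]
tool_rot: [0.354, 0.935, -0.0, -0.0]
ft_force: [0.3, -0.5, -0.3]
finger_gap: 0.0597
grasp_force: 0.0
```

```bash
python3 - <<'E'
from h import *
b=snap("scene","s15.png")
cv2.imwrite("pics/s15c.png",cv2.resize(b[130:290,240:400],(600,600),interpolation=cv2.INTER_CUBIC))
s,p,R=st();print(p,s["ft_force"],px("scene",p))
E
```

```text
[0.49128355 0.02959597 0.00074299] [ 0.10613475  0.08816473 -0.15947126] [326.61125944 212.05246492]
```

View pics/s15c.png

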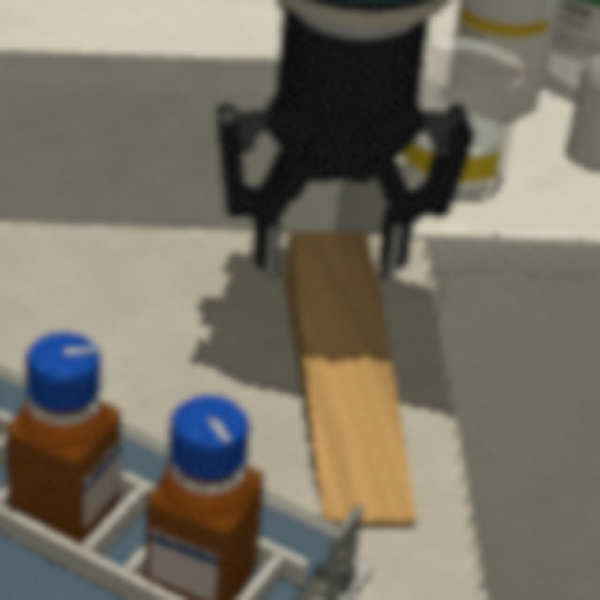

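Call:
apply_moves:
  moves: "0 0 0.01 0 0 0; 0 0 0.02 0 0 0; 0 0 0.03 0 0 0; 0 0 0.037 0 0 0; 0 0 0.037 0 0 0"

```text
time_s: 42.15
position: [0.4912, 0.0295, -0.0106]
tool_rot: [0.354, 0.935, -0.0, -0.0]
ft_force: [0.2, -0.7, -0.5]
finger_gap: 0.0598
grasp_force: 0.0
```

Call:
apply_moves:
  moves: "0 0 0 0 0 0; 0 0 0 0 0 0; 0 0 0 0 0 0; 0 0 0 0 0 0; 0 0 0 0 0 0; 0 0 0 0 0 0; 0 0 0 0 0 0"
  claw: 1

```text
time_s: 42.85
position: [0.4915, 0.0295, -0.0099]
tool_rot: [0.354, 0.935, -0.0, 0.0]
ft_force: [-1.1, -1.2, 5.6]
finger_gap: 0.045
grasp_force: 61.7
```

Call:
apply_moves:
  moves: "0 0 -0.01 0 0 0; 0 0 -0.02 0 0 0; 0 0 -0.03 0 0 0; 0 0 -0.03 0 0 0"

```text
time_s: 43.25
position: [0.4917, 0.0295, -0.0008]
tool_rot: [0.354, 0.935, 0.0, 0.0]
ft_force: [0.3, 0.8, -2.0]
finger_gap: 0.045
grasp_force: 61.2
```

```bash
python3 - <<'E'
from h import *
s,p,R=st();print(s["time_s"],p,s["joints"].round(2),s["ft_force"],s["ft_torque"])
b=snap("scene","s16.png");a=snap("top","t16.png")
for n,im,roi in(("scene",b,(305,150,370,300)),("top",a,(240,150,390,300))):
  for c in blobs(im,(8,60,60),(25,220,255),roi,300):
    for q in cv2.approxPolyDP(c,3,True)[:,0]: print(n,q,ray(n,*q,0.004).round(4)[:2],ray(n,*q,.04).round(4)[:2])
go((.5097,.0153,p[2]),103.6)
E
```

```text
43.25 [ 0.49166778  0.02947114 -0.00076531] [ 0.35  0.58 -0.57  2.06  0.52  0.64  0.27] [ 0.27219099  0.77438983 -1.95003395] [-0.04001889 -0.05445945  0.01599157]
scene [319 188] [ 0.5601 -0.0203] [0.5278 0.0185]
scene [316 212] [0.504  0.0499] [0.4751 0.0845]
scene [325 264] [0.3866 0.1509] [0.3648 0.1794]
scene [348 267] [0.3531 0.1245] [0.3333 0.1546]
scene [351 261] [0.3594 0.1082] [0.3392 0.1393]
scene [337 188] [ 0.5325 -0.0516] [ 0.5019 -0.0109]
top [313 197] [0.5074 0.0447] [0.5016 0.0497]
top [256 263] [0.3779 0.1578] [0.3771 0.1584]
top [273 279] [0.3474 0.1251] [0.3479 0.127 ]
top [329 214] [0.4735 0.0138] [0.4691 0.02  ]
top [316 205] [0.4914 0.0391] [0.4862 0.0443]
from [ 0.4915  0.0295 -0.0011] yaw 138.5 -> -0.077 0.005 -0.001 0.0 0.0 0.194 rows 4.1
```

Call:
apply_moves:
  moves: "-0.04 0 0 0 0 0; -0.077 0.005 0 0 0 0.03; -0.077 0.005 0 0 0 0.07; -0.077 0.005 0 0 0 0.11; -0.077 0.005 0 0 0 0.15; -0.077 0.005 0 0 0 0.194; -0.077 0.005 0 0 0 0.194; -0.077 0.005 0 0 0 0.194; -0.077 0.005 0 0 0 0.194"

```text
time_s: 44.25
position: [0.5098, 0.0152, -0.0013]
tool_rot: [0.617, 0.787, -0.0, -0.0]
ft_force: [0.1, 0.4, -1.9]
finger_gap: 0.0453
grasp_force: 61.3
```

```bash
python3 - <<'E'
from h import *
s,p,R=st();print(s["time_s"],p,s["joints"].round(2),s["ft_force"])
h=np.array([-.235,.972]);r=np.array([.972,.235])
b=snap("scene","s17.png");a=snap("top","t17.png")
for n,im,roi in(("scene",b,(260,150,370,300)),("top",a,(225,150,390,300))):
  for c in blobs(im,(8,60,60),(25,220,255),roi,300):
    for q in cv2.approxPolyDP(c,3,True)[:,0]: w=ray(n,*q,0.011)[:2];print(n,q,w.round(4),"s %.4f t %.4f"%(w@r,w@h))
go((.5097,.0153,-.0103),103.6)
E
```

```text
44.25 [ 0.50982607  0.01515607 -0.00131947] [ 0.26  0.57 -0.42  2.02  0.39  0.63 -0.18] [ 0.09884797  0.37842841 -1.85230674]
scene [307 254] [0.4227 0.1625] s 0.4491 t 0.0586
scene [299 261] [0.4197 0.187 ] s 0.4519 t 0.0832
scene [285 255] [0.4484 0.1957] s 0.4819 t 0.0848
scene [279 261] [0.4444 0.215 ] s 0.4825 t 0.1046
scene [278 282] [0.4077 0.2517] s 0.4555 t 0.1489
scene [296 293] [0.3688 0.2455] s 0.4162 t 0.1520
scene [306 283] [0.3733 0.2162] s 0.4136 t 0.1224
scene [301 284] [0.3775 0.2245] s 0.4197 t 0.1295
scene [300 278] [0.3886 0.2158] s 0.4284 t 0.1184
scene [308 279] [0.3775 0.2068] s 0.4155 t 0.1123
scene [333 183] [ 0.5458 -0.0518] s 0.5183 t -0.1786
scene [320 180] [ 0.5741 -0.0382] s 0.5491 t -0.1720
scene [278 234] [0.5007 0.1651] s 0.5255 t 0.0428
scene [260 242] [0.5069 0.2076] s 0.5415 t 0.0826
scene [260 274] [0.4432 0.2631] s 0.4926 t 0.1516
scene [271 262] [0.4523 0.228 ] s 0.4933 t 0.1153
scene [263 265] [0.4564 0.2442] s 0.5010 t 0.1301
scene [262 257] [0.4732 0.2319] s 0.5145 t 0.1142
scene [272 244] [0.4871 0.1938] s 0.5190 t 0.0739
scene [283 247] [0.4668 0.1835] s 0.4968 t 0.0686
scene [284 240] [0.4799 0.1683] s 0.5061 t 0.0508
scene [292 234] [0.4821 0.1441] s 0.5025 t 0.0267
scene [306 237] [0.4574 0.1294] s 0.4750 t 0.0183
scene [335 204] [0.49   0.0051] s 0.4775 t -0.1102
top [329 201] [0.4984 0.0143] s 0.4878 t -0.1032
top [319 182] [0.5363 0.0331] s 0.5291 t -0.0938
top [243 204] [0.4921 0.1833] s 0.5214 t 0.0626
top [241 209] [0.4822 0.1872] s 0.5127 t 0.0687
top [249 227] [0.4469 0.1715] s 0.4747 t 0.0617
top [326 207] [0.4865 0.0206] s 0.4777 t -0.0943
from [ 0.5098  0.0152 -0.0013] yaw 103.7 -> 0.0 -0.0 0.03 -0.0 -0.0 0.001 rows 0.2
```

Call:
apply_moves:
  moves: "0 0 0.01 0 0 0; 0 0 0.02 0 0 0; 0 0 0.028 0 0 0; 0 0 0.032 0 0 0; 0 0 0.032 0 0 0; 0 0 0.032 0 0 0"

```text
time_s: 44.95
position: [0.5096, 0.0153, -0.01]
tool_rot: [0.618, 0.786, -0.0, 0.0]
ft_force: [-10.7, -1.3, 29.9]
finger_gap: 0.0452
grasp_force: 65.0
```

Call:
apply_moves:
  moves: "0 0 -0.002 0 0 0; 0 0 -0.002 0 0 0; 0 0 -0.002 0 0 0"

```text
time_s: 45.25
position: [0.5096, 0.0153, -0.01]
tool_rot: [0.618, 0.786, -0.0, 0.0]
ft_force: [-5.3, -0.6, 13.8]
finger_gap: 0.045
grasp_force: 63.2
```

Call:
apply_moves:
  moves: "0 0 -0.001 0 0 0; 0.02 0 -0.001 0 0 0; 0.05 0 -0.001 0 0 0; 0.08 0 -0.001 0 0 0; 0.11 0 -0.001 0 0 0; 0.14 0 -0.001 0 0 0; 0.17 0 -0.001 0 0 0; 0.2 0 -0.001 0 0 0; 0.23 0 -0.001 0 0 0; 0.26 0 -0.001 0 0 0; 0.28 0 -0.001 0 0 0; 0.3 0 -0.001 0 0 0; 0.3 0 -0.001 0 0 0"

```text
time_s: 46.55
position: [0.4883, 0.1035, -0.0099]
tool_rot: [0.618, 0.786, -0.0, -0.0]
ft_force: [0.0, -1.6, 4.1]
finger_gap: 0.0447
grasp_force: 61.8
```

```bash
python3 - <<'E'
from h import *
s,p,R=st();print(s["time_s"],p,s["joints"].round(2),s["ft_force"],s["ft_torque"])
h=np.array([-.235,.972]);print("t",p[:2]@h,"push",s["ft_force"][:2]@h)
E
```

```text
46.55 [ 0.48825826  0.10346974 -0.00992785] [ 0.07  0.57 -0.41  2.05  0.4   0.6  -0.38] [ 0.01585986 -1.55317333  4.13343382] [-0.34404949  0.13197883 -0.11428066]
t -0.014168101194159616 push -1.513411545781731
```

Call:
apply_moves:
  moves: "0.015 0 0 0 0 0; 0.03 0 0 0 0 0; 0.045 0 0 0 0 0; 0.06 0 0 0 0 0; 0.075 0 0 0 0 0; 0.09 0 0 0 0 0; 0.105 0 0 0 0 0; 0.12 0 0 0 0 0; 0.13 0 0 0 0 0"

```text
time_s: 47.45
position: [0.4793, 0.1401, -0.0099]
tool_rot: [0.619, 0.786, -0.001, 0.0]
ft_force: [1.8, -9.5, 5.5]
finger_gap: 0.0452
grasp_force: 62.1
```

```bash
python3 - <<'E'
from h import *
s,p,R=st();h=np.array([-.235,.972]);print(p,"t",p[:2]@h,"push",s["ft_force"][:2]@h,s["ft_force"])
b=snap("scene","s18.png")
for c in caps(b,"scene",(200,130,335,270)): print(c)
E
```

```text
[ 0.47933656  0.14014047 -0.00991763] t 0.023572445643753465 push -9.6620418338375 [ 1.76112551 -9.51458574  5.5006182 ]
(291.9052287581699, 245.7096171802054, 357.0)
(252.1440476190476, 228.6190476190476, 280.0)
(217.20419847328245, 211.89249363867683, 262.0)
```

Call:
apply_moves:
  moves: "0.004 0 0 0 0 0; 0.008 0 0 0 0 0; 0.012 0 0 0 0 0; 0.016 0 0 0 0 0; 0.02 0 0 0 0 0; 0.024 0 0 0 0 0; 0.027 0 0 0 0 0; 0.027 0 0 0 0 0"

```text
time_s: 48.3
position: [0.4774, 0.148, -0.0099]
tool_rot: [0.619, 0.786, -0.0, 0.0]
ft_force: [1.6, -8.2, 5.6]
finger_gap: 0.0451
grasp_force: 62.1
```

Call:
apply_moves:
  moves: "0.003 0 0 0 0 0; 0.006 0 0 0 0 0; 0.009 0 0 0 0 0; 0.01 0 0 0 0 0; 0.01 0 0 0 0 0"

```text
time_s: 48.8
position: [0.4768, 0.1508, -0.0099]
tool_rot: [0.619, 0.786, -0.0, 0.0]
ft_force: [1.8, -8.7, 4.9]
finger_gap: 0.0451
grasp_force: 62.1
```

Call:
apply_moves:
  moves: "0.003 0 0 0 0 0; 0.006 0 0 0 0 0; 0.007 0 0 0 0 0; 0.007 0 0 0 0 0"

```text
time_s: 49.2
position: [0.4762, 0.1529, -0.0099]
tool_rot: [0.619, 0.786, -0.0, 0.0]
ft_force: [1.0, -8.2, 5.4]
finger_gap: 0.0452
grasp_force: 62.1
```

Call:
apply_moves:
  moves: "0.003 0 0 0 0 0; 0.005 0 0 0 0 0; 0.005 0 0 0 0 0"

```text
time_s: 49.5
position: [0.476, 0.1539, -0.0099]
tool_rot: [0.619, 0.786, -0.001, 0.0]
ft_force: [1.8, -12.4, 5.6]
finger_gap: 0.0453
grasp_force: 62.2
```

Meeting the stop; two more small pushes.

Call:
apply_moves:
  moves: "0.003 0 0 0 0 0; 0.004 0 0 0 0 0; 0.004 0 0 0 0 0"

```text
time_s: 49.8
position: [0.4759, 0.1542, -0.0099]
tool_rot: [0.619, 0.785, -0.001, 0.001]
ft_force: [3.3, -16.4, 8.3]
finger_gap: 0.0451
grasp_force: 62.5
```

Call:
apply_moves:
  moves: "0.002 0 0 0 0 0; 0.003 0 0 0 0 0; 0.003 0 0 0 0 0"

```text
time_s: 50.1
position: [0.4758, 0.1544, -0.0099]
tool_rot: [0.619, 0.785, -0.001, 0.001]
ft_force: [5.4, -20.8, 7.8]
finger_gap: 0.045
grasp_force: 62.7
```

Call:
apply_moves:
  moves: "0 0 0 0 0 0; 0 0 0 0 0 0; 0 0 0 0 0 0; 0 0 0 0 0 0; 0 0 0 0 0 0"
  claw: -0.5

```text
time_s: 50.6
position: [0.4753, 0.1573, -0.01]
tool_rot: [0.618, 0.786, 0.0, -0.0]
ft_force: [1.0, -0.2, -0.2]
finger_gap: 0.064
grasp_force: 0.0
```

Call:
apply_moves:
  moves: "0 0 -0.04 0 0 0; 0 0 -0.1 0 0 0; 0 0 -0.2 0 0 0; -0.1 0 -0.35 0 0 0; -0.25 0 -0.5 0 0 0; -0.4 0 -0.6 0 0 0; -0.5 0 -0.6 0 0 0; -0.5 0 -0.6 0 0 0; -0.5 0 -0.6 0 0 0; -0.5 0 -0.6 0 0 0; -0.5 0 -0.6 0 0 0"

```text
time_s: 51.7
position: [0.5103, 0.0124, 0.17]
tool_rot: [0.618, 0.787, -0.0, -0.0]
ft_force: [-0.6, -0.1, -0.1]
finger_gap: 0.0641
grasp_force: 0.0
```

```bash
python3 - <<'E'
from h import *
s,p,R=st();print(s["time_s"],p,s["ft_force"])
r=np.array([.972,.235]);h=np.array([-.235,.972])
b=snap("scene","s19.png");a=snap("top","t19.png")
for c in caps(b,"scene",(200,130,335,270)): print("cap",c, ray("scene",*c[:2],.13).round(3))
# expected cap centre px with tray tilt .13 about hinge (t=.235,z~.02?)
for sv in(.574,.4989,.4237):
    for th in(0,.13):
        hz=.019; dx,dz=.1503-.235,.022+.093-hz
        t=.235+dx*np.cos(th)+dz*np.sin(th); z=hz-dx*np.sin(th)+dz*np.cos(th)
        P=np.r_[sv*r+t*h,z]; print(th,px("scene",P).round(1),px("top",P).round(1))
for c in caps(a,"top",(140,150,300,300)): print("topcap",c)
for c in blobs(b,(8,60,60),(25,220,255),(285,150,370,245),300):
    print("wedge",cv2.boundingRect(c),[ray("scene",*q,.04)[:2].round(3).tolist() for q in cv2.approxPolyDP(c,3,True)[:,0]])
# white line on caps
for n,im,cs in(("scene",b,caps(b,"scene",(200,130,335,270))),):
    for u,v,A in cs:
        x0,y0=int(u)-13,int(v)-16; w=im[y0:y0+20,x0:x0+26].astype(int); m=(w[...,2]>90)&(w[...,0]-w[...,2]<80)
        ys,xs=np.nonzero(m); print("line px",len(xs),(xs+x0).tolist()[:12],(ys+y0).tolist()[:12])
E
```

```text
51.7 [0.51033122 0.01243916 0.16999436] [-0.55292529 -0.12899939 -0.05439045]
cap (291.16392625809664, 246.04185351270553, 334.5) [0.371 0.261 0.13 ]
cap (251.1940476190476, 228.5583333333333, 280.0) [0.443 0.281 0.13 ]
cap (216.38486005089058, 211.79198473282443, 262.0) [0.516 0.298 0.13 ]
0 [222.4 212.5] [186.8 178.2]
0.13 [217.2 211.9] [178.7 178.7]
0 [257.2 228.7] [196.  219.6]
0.13 [252.5 228.4] [187.9 220.8]
0 [295.4 246.5] [205.6 262.4]
0.13 [291.3 246.6] [197.4 264.1]
topcap (197.10996563573883, 264.02634593356237, 291.0)
topcap (186.7660199882422, 220.32157554379776, 283.5)
topcap (177.9568345323741, 178.47841726618705, 278.0)
wedge (285, 217, 22, 24) [[0.504, 0.141], [0.466, 0.18], [0.452, 0.159], [0.433, 0.163], [0.462, 0.127]]
line px 200 [278, 279, 280, 281, 282, 283, 284, 285, 286, 287, 288, 289] [230, 230, 230, 230, 230, 230, 230, 230, 230, 230, 230, 230]
line px 264 [238, 239, 240, 241, 242, 243, 244, 245, 246, 247, 248, 249] [212, 212, 212, 212, 212, 212, 212, 212, 212, 212, 212, 212]
line px 262 [203, 204, 205, 206, 207, 208, 209, 210, 213, 214, 215, 216] [195, 195, 195, 195, 195, 195, 195, 195, 195, 195, 195, 195]
```

```bash
python3 - <<'E'
from h import *
def line(im,u,v):
    K=40; p=cv2.resize(cv2.getRectSubPix(im,(K//2+1,K//2+1),(u,v)),None,fx=8,fy=8,interpolation=cv2.INTER_CUBIC).astype(float)
    H,W=p.shape[:2]; yy,xx=np.mgrid[:H,:W]; dx=(xx-W/2)/8; dy=(yy-H/2)/8; rr=np.hypot(dx,dy)
    w=p[...,2].copy(); m=rr<6.5; w=np.where(m,np.clip(w-np.percentile(w[m],85),0,None),0)
    cx,cy=(w*dx).sum()/w.sum(),(w*dy).sum()/w.sum()
    return round(np.degrees(np.arctan2(-cx,-cy)),0), round(np.hypot(cx,cy),1)   # world: x=-row, y=-col
a0=cv2.imread("pics/t0.png");a1=cv2.imread("pics/t19.png")
# cap top centres by projection of height
for n,P0,P1,dy in(("A",(.5497,.149,.102),(197.1-10.34,220.3),34),("C",(.639,.146,.102),(178,178.5),-16),("B",(.5565,.0627,.102),(197.1,264),-46)):
    u0=px("top",P0); l0=line(a0,*u0); l1=line(a1,*P1); print(n,l0,l1,"cap turn",(l1[0]-l0[0]-dy)%360)
E
```

```text
A (np.float64(-22.0), np.float64(3.7)) (np.float64(-131.0), np.float64(3.0)) cap turn 217.0
C (np.float64(48.0), np.float64(3.8)) (np.float64(-74.0), np.float64(3.0)) cap turn 254.0
B (np.float64(-16.0), np.float64(3.9)) (np.float64(144.0), np.float64(4.0)) cap turn 206.0
```

Each cap has turned more than 200° and the tray is up at its stop with the wedge released, so I'm handing the job in.

```bash
python3 -c "
from station import ctrl
print(ctrl.job_done())"
```

```text
the job is handed in; nothing more can be done
None
```

I handed the job in with all three bottles standing in the tray pockets, each cap slackened by about 205° or more (camera estimate), the tray tilted up at its stop, and the wedge jammed under the lip and let go; no verdict came back.

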